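# Depth check of a slanted sampling port

## Task

Take the white-headed depth rod from its rest, ease it down the slanted bore of the blue gauge block until it bottoms, without letting it drop, and let go of it. Then read how far the rod stands out by pushing the orange pointer down until the top of its head is level with the top of the rod's white head, and leave the bottles and the beaker where they are.

Things in the scene. Friction and masses are not known exactly. Their poses are not given: they have to be found in the camera images.
- rod_head (a point): Loose depth rod, 90 g, 170 mm long: steel stem of 10 mm diameter, white cylindrical head (24 mm diameter, 34 mm tall) on its upper end. This point: on the axis at mid-head, 17 mm below the top, 153 mm above the tip, the place to grip. z runs from tip to head. It starts upright in a 42 mm deep hole in the grey rest.
- rod_top (a point): Centre of the top face of the rod's white head; z along the rod, tip to head.
- rod_tip (a point): Lower end of the depth rod, on its axis; z along the rod, tip to head.
- rod: The depth rod itself; origin at its lower end, z from tip to head.
- rest: Fixed grey plastic block, 60 x 60 x 50 mm tall, with one upright hole (12.5 mm wide, its floor 8 mm above the bench) that holds the rod; origin at the centre of its underside.
- gauge: Fixed blue gauge block on a low aluminium stand, leaning 30 degrees from vertical. Origin: centre of the bore's mouth in its top face (50 mm along x; along y from -116 to +36 mm), about 135 mm above the bench. z: the bore's axis, up out of it, leaning towards the robot's side; y is level.
- pointer_top (a point): Centre of the top face of the pointer's orange head (24 mm diameter, 34 mm tall, on a 10 mm brass stem with black graduations). The pointer slides in the gauge block parallel to the bore, its axis 80 mm from the bore's axis on the block's -y side; z points up along the stem.
- pointer (a joint): How far the pointer is pushed down into the block, in m: at 0 its top is 150 mm above the block's top face, at 0.09 (the end of travel) 60 mm; it moves with about 4 N of friction and stays where it is left. It starts above the level that the rod's top will have.
- amber: Bystander: loose amber bottle, 52 mm diameter, 105 mm tall; origin at the centre of its underside.
- jar: Bystander: loose white jar with blue cap, 60 mm diameter, 70 mm tall; origin at the centre of its underside.
- beaker: Bystander: loose steel beaker, 68 mm diameter, 80 mm tall; origin at the centre of its underside.
- mouth (a point): Mouth of the bore, framed by a white square on the block's top face (origin and axes as gauge). The bore is 13.5 mm wide with a 4 mm lead-in chamfer, blind, with a hard floor; its depth is hidden and differs each time, between 55 and 100 mm. The rod falls down it by itself if let go before it bottoms; more than a few mm is a drop.

How it is judged:
By the outcome, as a careful person would: the job done as asked, in the order asked, and still so for the second after the job is handed in, with the robot touching nothing.
It also fails if it takes over 58 s, if anything falls off the work surface, if the arm or the gripper's body presses on something with over 40 N, if the wrist force passes 120 N, or if a joint passes its speed limit or range.

## Robot

A 6-joint arm with a two-finger parallel gripper is mounted at the origin on the work surface. World frame = base frame: x ahead of the robot, y to its left, z up, the work surface at z = 0. Lengths are in m, angles in rad, forces in N, time in s.
With the tool pointing down it reaches from about 0.225 to 0.875 m from the base axis. Payload 3.4 kg.
Tool frame: the origin (TCP) lies between the finger pads; the fingertips stand 17 mm ahead of it and the grasp point (between the pads) lies 2 mm behind it; y points along the fingers, z is the direction in which the jaws open and shut, and the axes are right-handed (so a half turn about y gives the same grasp; the last joint's range is limited). The gripper opens to 85 mm and grips with 20 to 120 N. Pads are 22 mm wide; open, the fingers measure 114 mm over their backs; the gripper's body (76 mm by 85 mm) begins 54 mm behind the grasp point. The pads swing forward as they close: fully open they stand 13 mm farther back than shut.
Start: joints at [1.034, 0.276, 1.505, -0, 1.361, -0.121], TCP at [0.232, 0.526, 0.248] pointing down, gripper open.
Joint ranges: [-2.89, 2.89], [-0.75, 2.08], [0.22, 2.7], [-1.18, 4.32], [0.11, 2.71], [-2.7, 2.7]. Speed limits (rad/s): [2.57, 2.57, 3.14, 3.14, 3.14, 3.14].

## Interface

Orientations are given as a unit quaternion [w, x, y, z].
In Python, from rig import manip, get_image, camera_model, sign_off, spot_in, silhouettes, spot_point gives the robot as it stands.
- The arm moves only by the tool jog_arm, never from a script. Its argument "targets" is a list of rows, each a list of 3 entries, a list of its own where there are three numbers: the finger opening in m, from 0 to 0.0854, then the shift along the world's x, y, z in m, then the turn about the world's z in rad. In form: [[claw, [x, y, z], spin], ...]. A call has 1 to 10 rows; each row shifts and turns the commanded pose from where the row before left it; what a row does not reach is not made up. A row lasts 1/8 s, in which the tool goes at most 62.5 mm and 10.7 degrees, less where a joint would pass 70% of its speed; a pose out of reach is approached as far as the arm can. A call with a gripper value outside its range is refused whole. The fingers move at their own pace and stop on an object; "force" is the grip in N (left out, the last holds). Time passes only in rows, so rows that do not move let the fingers close. It gives the time, the measured TCP pose, the force and the opening at its end, in the units of the state.
- manip.get_state(): the state, without advancing time (a new reading comes with each control period).
- get_image(name): name is "side" or "top" or "wrist"; returns (picture, depth): 420x560x3 uint8, red, green, blue; 420x560 float32, m along the optical axis (not along the pixel's ray), 0 where there is no reading.
- camera_model(name): a dict with "mtx" (3x3 intrinsics, pixels), "world_from_camera" (4x4, takes a point from camera to world coordinates). Camera axes: x right, y up, looking along -z (the intrinsics and any distortion apply to the point x, -y, -z); pixel columns grow to the right and rows downward; lengths in m; the calibration is good to about 2 mm. A picture is of the moment at which its call begins: read the wrist's pose just before it. camera_model takes no time and is no camera call; for the wrist camera it gives the pose at the moment of the call.
- sign_off(): hands the job in, once; it reports no verdict.
Trained networks look in the newest picture that a camera, given by its name, has taken for a name from the list of things; names that differ only in an ending like _2 or _b are one class to them, and where a whole thing is asked for, a point or a joint stands for the part that bears it (a point fixed in the world has none). Each returns a list of dicts, best first, with "score" (0 to 1); they miss things now and then, are a little off and sometimes report something else, mostly with a low value. They report only what shows in the picture. A call takes as long as a camera call.
- spot_in(name, camera): "position" ([column, row] in pixels, amid what is visible of it).
- silhouettes(name, camera): "mask" (420x560 bool, what is visible of it) and "position" ([column, row] in pixels, amid what is visible of it).
- spot_point(name, camera): "position" ([column, row] in pixels: a listed point, or the origin of a listed thing).
The state is a dict: "clock": time; "qpos": joint angles; "qd": joint speeds; "effort": joint torques, N m; "position": TCP position; "ee_rot": TCP orientation; "contact_force": force on the tool from outside, world axes, zero at the start; "moment": the same for the moment, N m; "width": finger opening in m.
Only numpy, scipy, OpenCV 4.12 (cv2) and the standard library are available. Lean on these libraries where they do the work, as an engineer would, in place of code of your own. Each camera call takes 0.05 s, during which the arm holds its last target.

## Working session

There is one attempt and no reset: what is moved stays moved. The work goes in short steps, Python scripts to look and compute and a tool call to move; the robot and the scene stay as the last step left them, time stands still between calls to the robot, and variables do not carry over. Pictures are saved under pics/ and viewed, and the job is handed in when it is done.

Besides the shell and the picture viewer there is one more tool, called after ">>>" by a JSON object that holds its "fn" and its "kwargs". jog_arm: Moves the arm, as the interface text tells. Its arguments: {"type":"object","properties":{"targets":{"type":"array","items":{"type":"array"}},"force":{"type":"number"}},"required":["targets"]}

```bash
mkdir -p pics; ls
cat > h.py <<'E'
import numpy as np, cv2
from rig import manip, get_image, camera_model, sign_off, spot_in, silhouettes, spot_point
def save(n,im): cv2.imwrite('pics/'+n+'.png', im[:,:,::-1])
def ray(cam,px,cm=None):
    cm=cm or camera_model(cam); K=np.array(cm['mtx']); T=np.array(cm['world_from_camera'])
    d=np.linalg.solve(K,[px[0],px[1],1.]); d=np.array([d[0],-d[1],-d[2]])
    return T[:3,3],T[:3,:3]@d   # scale = depth
def pt(cam,px,depth,cm=None):
    o,d=ray(cam,px,cm); return o+d*depth
def proj(cam,p,cm=None):
    cm=cm or camera_model(cam); K=np.array(cm['mtx']); T=np.array(cm['world_from_camera'])
    c=T[:3,:3].T@(np.array(p)-T[:3,3]); q=K@np.array([c[0],-c[1],-c[2]]); return q[:2]/q[2]
E
python3 - <<'E'
from h import *
s=manip.get_state(); print({k:np.round(v,3) for k,v in s.items()})
for c in ['side','top','wrist']:
    im,d=get_image(c); save(c+'0',im); np.save('pics/'+c+'0.npy',d)
    cm=camera_model(c); print(c,{k:np.round(v,3).tolist() for k,v in cm.items()})
    for n in ['rod_head','rod_top','mouth','pointer_top','rest','gauge']:
        if c!='wrist':
            r=spot_point(n,c); print(n,[(np.round(x['position'],1),round(x['score'],2)) for x in r[:2]])
E
```

```text
pics
{'clock': np.float64(0.0), 'qpos': array([ 1.034,  0.277,  1.506,  0.   ,  1.361, -0.121]), 'qd': array([ 0.003, -0.001,  0.001,  0.   , -0.002,  0.001]), 'effort': array([-1.0000e-03, -4.1679e+01, -2.4580e+01, -0.0000e+00,  1.1000e-02,
        0.0000e+00]), 'position': array([0.232, 0.526, 0.247]), 'ee_rot': array([-0.691,  0.692, -0.146,  0.146]), 'contact_force': array([-0.429, -0.756, -0.409]), 'moment': array([-0.005,  0.044, -0.04 ]), 'width': np.float64(0.085)}
side {'mtx': [[381.825, 0.0, 280.831], [0.0, 381.825, 208.578], [0.0, 0.0, 1.0]], 'world_from_camera': [[-0.98, 0.141, -0.139, 0.483], [-0.197, -0.639, 0.743, 0.738], [0.016, 0.756, 0.655, 0.759], [0.0, 0.0, 0.0, 1.0]]}
rod_head [(array([274.9, 278.7]), 0.89), (array([296.2, 187.9]), 0.16)]
rod_top [(array([277. , 277.5]), 0.8), (array([309.7, 289. ]), 0.46)]
mouth []
pointer_top [(array([324.4, 126.5]), 0.5)]
rest [(array([275.9, 324.8]), 0.66), (array([275.3, 324. ]), 0.32)]
gauge [(array([321.8, 132.1]), 0.72), (array([294.7, 189.3]), 0.56)]
top {'mtx': [[440.502, 0.0, 275.649], [0.0, 440.502, 212.409], [0.0, 0.0, 1.0]], 'world_from_camera': [[-0.001, 0.995, -0.096, 0.516], [-0.999, -0.005, -0.037, 0.067], [-0.037, 0.096, 0.995, 1.083], [0.0, 0.0, 0.0, 1.0]]}
rod_head [(array([195.6, 227.5]), 0.69)]
rod_top [(array([196.4, 225.9]), 0.43), (array([348.5, 214. ]), 0.19)]
mouth [(array([349.5, 220.3]), 0.94)]
pointer_top [(array([413.5, 240.7]), 0.55)]
rest [(array([209.3, 228.1]), 0.84)]
gauge [(array([350. , 215.8]), 0.87)]
wrist {'mtx': [[368.115, 0.0, 281.157], [0.0, 368.115, 209.017], [0.0, 0.0, 1.0]], 'world_from_camera': [[0.404, -0.866, -0.296, 0.156], [0.915, 0.382, 0.131, 0.559], [-0.001, -0.323, 0.946, 0.373], [0.0, 0.0, 0.0, 1.0]]}
```

View pics/side0.png

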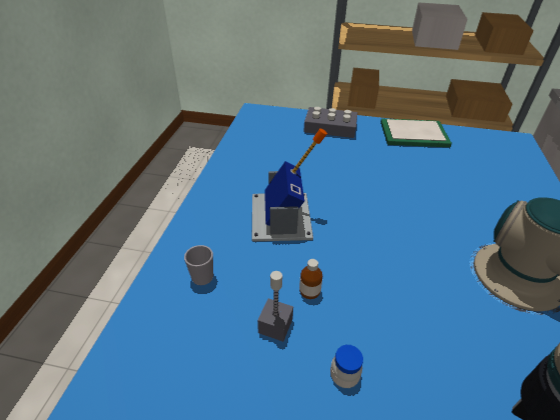

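View pics/top0.png

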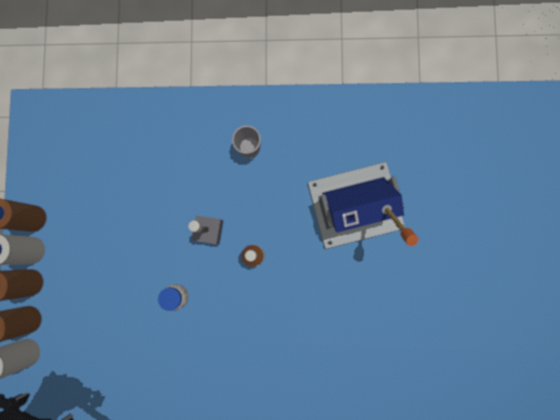

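View pics/wrist0.png

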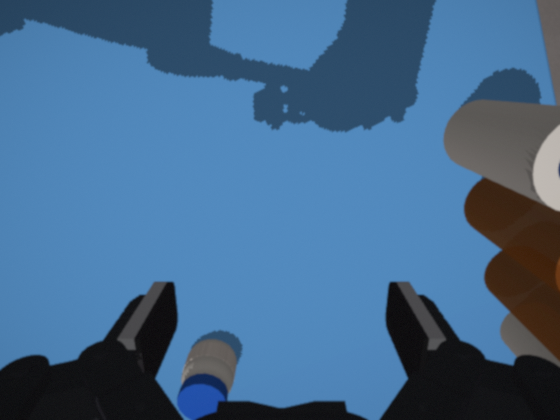

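Run:
```python
from h import *
dt=np.load('pics/top0.npy'); ds=np.load('pics/side0.npy')
def pl(cam,px,z):
    o,d=ray(cam,px); return o+d*(z-o[2])/d[2]
print('rodtop top',pl('top',(194.5,226),0.178), 'side',pl('side',(277,274),0.178))
for px in [(194,226),(195,226),(196,228)]: print(pt('top',px,dt[px[1],px[0]]))
for px in [(277,275),(277,274)]: print(pt('side',px,ds[px[1],px[0]]))
print('mouth top',pl('top',(350,219),0.135),pt('top',(350,219),dt[219,350]))
print('rest corner')
# gauge top face: blue pixels w/ plane fit
im=cv2.imread('pics/top0.png')[:,:,::-1].astype(int)
H,W=dt.shape; vv,uu=np.mgrid[:H,:W]
o,_=ray('top',(0,0)); cm=camera_model('top')
K=cm['mtx'];T=np.array(cm['world_from_camera'])
P=np.stack([(uu-K[0][2])/K[0][0]*dt, -(vv-K[1][2])/K[1][1]*dt, -dt],-1)@T[:3,:3].T+T[:3,3]
m=(uu>310)&(uu<410)&(vv>170)&(vv<250)&(P[...,2]>0.09)
blue=m&(im[...,2]>im[...,0]*1.8)
print(blue.sum())
for r in range(176,240,4):
    print(r,' '.join('%d'%(1000*P[r,c,2]) for c in range(312,416,4)))
np.save('pics/P.npy',P)
for n,cols in (('p',0),):
    orange=(im[...,0]>150)&(im[...,1]<110)&(im[...,2]<80)&(uu>395)
    q=P[orange]; print('orange',q.shape,q.mean(0),np.percentile(q,[2,98],axis=0))
big=cv2.resize(cv2.imread('pics/top0.png')[160:260,300:430],None,fx=6,fy=6,interpolation=cv2.INTER_CUBIC); cv2.imwrite('pics/topz.png',big)
big=cv2.resize(cv2.imread('pics/side0.png')[120:250,240:350],None,fx=4.5,fy=4.5,interpolation=cv2.INTER_CUBIC); cv2.imwrite('pics/sidez.png',big)
big=cv2.resize(cv2.imread('pics/top0.png')[200:280,170:280],None,fx=7,fy=7,interpolation=cv2.INTER_CUBIC); cv2.imwrite('pics/toprod.png',big)
```

```text
rodtop top [0.5764764  0.26975269 0.178     ] side [0.57523151 0.27029439 0.178     ]
[0.57637564 0.2704441  0.17957585]
[0.57647853 0.26872696 0.17791249]
[0.57231048 0.2665457  0.17801525]
[0.57500451 0.27129387 0.17623445]
[0.57517258 0.270594   0.17837192]
mouth top [ 0.59320662 -0.05692921  0.135     ] [ 0.59401186 -0.058235    0.12504557]
rest corner
1991
176 -2 0 -3 0 -1 15 10 15 14 10 10 11 11 10 15 10 13 9 10 10 1 0 0 -2 0 0
180 0 12 11 11 12 12 7 16 13 7 8 13 11 16 12 51 51 61 63 73 106 107 0 -1 -1 1
184 14 12 10 13 12 12 7 9 11 9 14 48 52 58 62 68 69 79 82 86 98 108 -3 0 -2 0
188 10 11 8 14 17 12 8 44 49 56 62 69 73 77 81 89 92 95 102 106 110 103 -1 0 0 0
192 10 12 9 49 50 56 60 66 69 78 77 82 90 94 101 107 107 114 119 124 130 130 0 -1 -1 0
196 10 11 11 106 68 73 81 81 89 95 100 105 106 113 119 123 127 129 133 140 140 148 146 1 2 -1
200 10 12 67 106 88 93 99 104 107 115 114 120 123 128 134 138 143 149 147 142 142 140 142 0 -3 1
204 1 14 43 107 108 111 119 122 126 130 133 139 142 146 146 144 144 144 141 138 137 137 137 0 -1 0
208 0 12 10 103 106 131 135 138 144 1083 143 144 142 145 141 142 140 134 136 142 131 133 132 0 -1 -4
212 -7 10 12 82 106 147 147 146 145 139 141 144 140 138 132 132 137 133 130 154 132 126 128 3 -1 -3
216 -1 1083 11 65 107 132 141 138 138 105 126 135 136 135 129 132 128 126 127 125 175 125 121 0 0 0
220 -1 -3 8 1083 104 114 134 134 132 126 126 133 130 127 126 123 124 124 122 6 177 195 10 -2 0 0
224 0 -4 13 13 103 108 134 130 129 131 128 125 124 123 121 13 13 12 11 12 12 201 212 0 1 -3
228 1 -1 12 10 52 8 128 127 124 123 122 12 13 11 12 8 13 11 10 15 14 13 220 240 242 2
232 -3 0 1 9 10 9 124 14 12 13 12 10 11 12 11 12 11 11 8 12 -1 -1 237 249 256 258
236 0 0 0 14 10 12 10 10 15 11 11 10 13 14 13 8 0 0 -1 0 2 -2 -1 255 264 269
orange (78, 3) [ 0.54414146 -0.15256278  0.26346846] [[ 0.53637974 -0.16047553  0.25753442]
 [ 0.55253887 -0.14422909  0.26975135]]
```

View pics/topz.png

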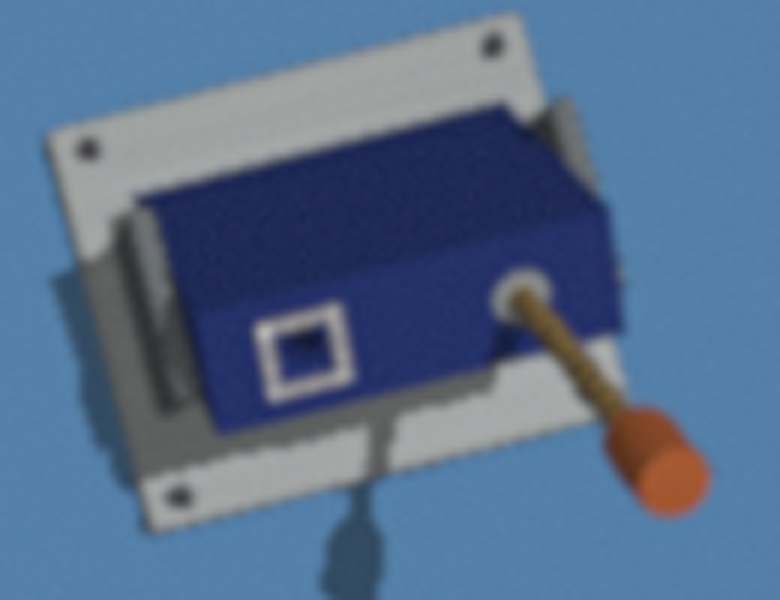

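View pics/toprod.png

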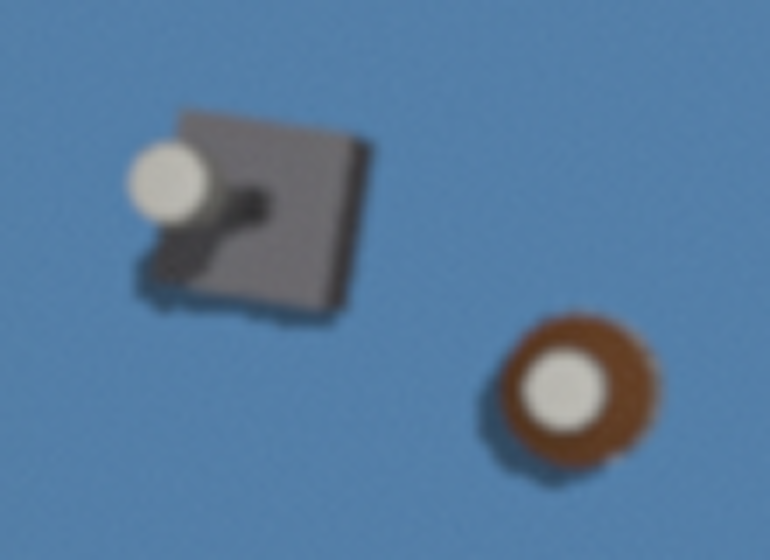

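View pics/sidez.png

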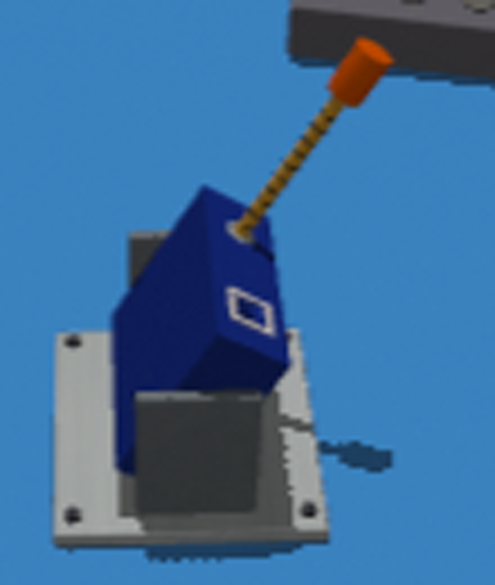

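Run:
```python
from h import *
from scipy.spatial.transform import Rotation as R
s=manip.get_state()
q=np.array(s['ee_rot']); M=R.from_quat(q[[1,2,3,0]]).as_matrix(); print('tool axes cols\n',np.round(M,3))
z=lambda u,v:(300+(u+.5)/6-.5,160+(v+.5)/6-.5)
def pl(cam,px,zz):
    o,d=ray(cam,px); return o+d*(zz-o[2])/d[2]
A=pl('top',z(195,310),.1475);B=pl('top',z(605,210),.1475)
C=pl('top',z(225,432),.1225);D=pl('top',z(622,333),.1225)
print('ridge',A,B,np.linalg.norm(B-A),'front',C,D,np.linalg.norm(D-C))
for a,b in((A,B),(C,D)):
    d=(a-b)/np.linalg.norm(a-b); print('ydir',d,np.degrees(np.arctan2(-d[0],d[1])))
E1=pl('top',z(48,135),.012);F=pl('top',z(515,12),.012);G=pl('top',z(150,530),.012)
d=(E1-F);print('plate yaw',np.degrees(np.arctan2(-d[0],d[1]))); d=E1-G; print(np.degrees(np.arctan2(d[1],d[0])))
# top face plane fit
P=np.load('pics/P.npy'); poly=np.array([z(205,320),z(590,225),z(605,325),z(235,420)],np.float32)
m=np.zeros(P.shape[:2],np.uint8); cv2.fillPoly(m,[np.round(poly).astype(int)],1)
q=P[m>0]; q=q[(q[:,2]>.11)&(q[:,2]<.155)]
for i in range(6):
    c=q.mean(0); n=np.linalg.svd(q-c)[2][2]; n*=np.sign(n[2]); r=(q-c)@n; q=q[abs(r)<.006]
print('plane',c,n,len(q),'tilt',np.degrees(np.arccos(n[2])),'yaw',np.degrees(np.arctan2(-n[1],-n[0])))
def onpl(px):
    o,dd=ray('top',px); return o+dd*((c-o)@n)/(dd@n)
print('mouth on fitted plane',onpl(z(305,353)), 'at .135',pl('top',z(305,353),.135))
sz=lambda u,v:(240+(u+.5)/4.5-.5,120+(v+.5)/4.5-.5)
print('side mouth .135',pl('side',sz(251,311),.135))
```

```text
tool axes cols
 [[ 0.915  0.     0.404]
 [-0.404  0.     0.915]
 [ 0.    -1.     0.   ]]
ridge [ 0.60888149 -0.01769055  0.1475    ] [ 0.64372699 -0.16255366  0.1475    ] 0.14899506211344316 front [ 0.56690854 -0.03019258  0.1225    ] [ 0.6022656  -0.17352507  0.1225    ] 0.14762901156254796
ydir [-0.23387017  0.97226783  0.        ] 13.525032712639794
ydir [-0.23949939  0.97089652  0.        ] 13.856995620494867
plate yaw 14.524691421274092
13.839098437152478
plane [ 0.60479579 -0.09327141  0.13541474] [-0.49518135 -0.12309949  0.86002439] 1115 tilt 30.680678598785388 yaw 13.960440326265397
mouth on fitted plane [ 0.59449709 -0.05790056  0.1345478 ] at .135 [ 0.59445991 -0.0578408   0.135     ]
side mouth .135 [ 0.59345993 -0.05753326  0.135     ]
```

>>> {"fn": "jog_arm", "kwargs": {"targets": [[0.05,[0.043,-0.032,0],0.082],[0.05,[0.043,-0.032,0],0.082],[0.05,[0.043,-0.032,0],0.082],[0.05,[0.043,-0.032,0],0.082],[0.05,[0.043,-0.032,0],0.082],[0.05,[0.043,-0.032,0],0.082],[0.05,[0.043,-0.032,0],0.082],[0.05,[0.043,-0.032,0],0.084],[0.05,[0,0,0],0]], "force": 40}}

```text
clock: 1.88
position: [0.5794, 0.2673, 0.2476]
ee_rot: [-0.702, 0.703, 0.084, -0.083]
contact_force: [-0.6, 0.2, 0.6]
width: 0.0501
```

Run:
```python
from h import *
from scipy.spatial.transform import Rotation as R
s=manip.get_state(); print({k:np.round(s[k],4) for k in('clock','position','qpos','width')})
q=np.array(s['ee_rot']); M=R.from_quat(q[[1,2,3,0]]).as_matrix(); print(np.round(M,3))
cm=camera_model('wrist'); im,d=get_image('wrist'); save('w1',im)
r=spot_point('rod_top','wrist'); print([(x['position'],x['score']) for x in r])
for x in r:
    o,dd=ray('wrist',x['position'],cm); print(o+dd*(.178-o[2])/dd[2])
print(proj('wrist',[.576,.270,.178],cm))
```

```text
{'clock': np.float64(1.875), 'position': array([0.5794, 0.2673, 0.2476]), 'qpos': array([ 3.2390e-01,  3.7150e-01,  1.3635e+00, -1.2000e-03,  1.4060e+00,
       -1.4842e+00]), 'width': np.float64(0.0501)}
[[ 0.972  0.001 -0.235]
 [ 0.235 -0.001  0.972]
 [ 0.001 -1.    -0.001]]
[([292.6, 238.1], 0.86)]
[0.57859375 0.273108   0.178     ]
[288.43400863 232.85587752]
```

View pics/w1.png

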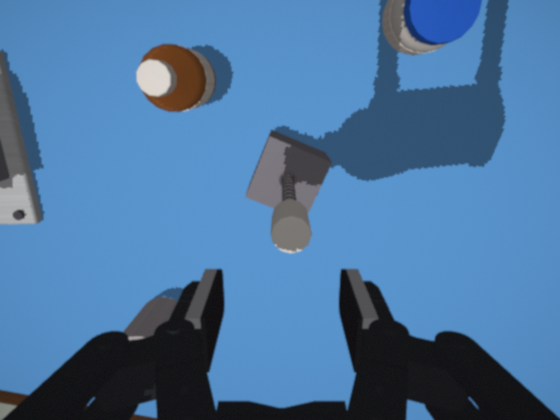

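>>> {"fn": "jog_arm", "kwargs": {"targets": [[0.05,[-0.0025,0.004,-0.03],0],[0.05,[0,0,-0.03],0],[0.05,[0,0,-0.0285],0],[0.05,[0,0,0],0],[0.02,[0,0,0],0],[0.015,[0,0,0],0],[0.015,[0,0,0],0],[0.015,[0,0,0],0]], "force": 40}}

```text
clock: 2.98
position: [0.5747, 0.2743, 0.1617]
ee_rot: [0.702, -0.702, -0.086, 0.084]
contact_force: [-0.7, -0.3, 5.7]
width: 0.0229
```

>>> {"fn": "jog_arm", "kwargs": {"targets": [[0.015,[0,0,0.02],0],[0.015,[0,0,0.025],0],[0.015,[0,0,0.04],0],[0.015,[0,0,0.05],0],[0.015,[0,0,0.02],0],[0.015,[0,0,0],0]]}}

```text
clock: 3.72
position: [0.5744, 0.2743, 0.3167]
ee_rot: [0.702, -0.701, -0.087, 0.084]
contact_force: [0.3, -0.1, -0.9]
width: 0.0234
```

Run:
```python
from h import *
s=manip.get_state(); print({k:np.round(s[k],4) for k in('clock','position','contact_force','width')})
for c in('side','top'):
    im,d=get_image(c); save(c+'2',im); np.save('pics/%s2.npy'%c,d)
    for n in('rod_top','rod_tip','rod_head','mouth'):
        r=spot_point(n,c); print(c,n,[(np.round(x['position'],1),round(x['score'],2)) for x in r[:2]])
p=np.array(s['position']); 
print('pred head',proj('side',p+[0,0,.002]),'tip',proj('side',p+[0,0,-.151]))
im=cv2.imread('pics/side2.png'); cv2.imwrite('pics/s2z.png',cv2.resize(im[150:350,200:400],None,fx=3,fy=3,interpolation=cv2.INTER_CUBIC))
```

```text
{'clock': np.float64(3.725), 'position': array([0.5744, 0.2743, 0.3167]), 'contact_force': array([ 0.3281, -0.1221, -0.8594]), 'width': np.float64(0.0234)}
side rod_top [(array([277.9, 215.6]), 0.73)]
side rod_tip [(array([276., 281.]), 0.81)]
side rod_head [(array([274.7, 225. ]), 0.55)]
side mouth [(array([295.6, 190.2]), 0.77)]
top rod_top []
top rod_tip [(array([196.1, 228.4]), 0.4)]
top rod_head []
top mouth [(array([351. , 220.2]), 0.64)]
pred head [277.81387505 222.31671699] tip [276.92824559 279.70907792]
```

View pics/s2z.png

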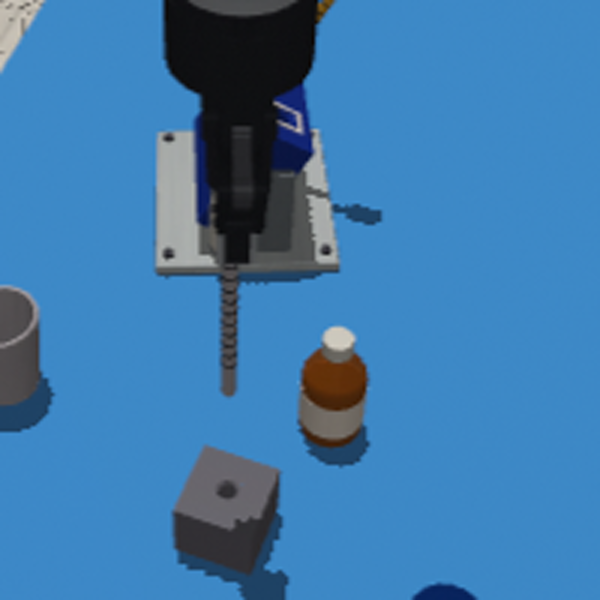

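>>> {"fn": "jog_arm", "kwargs": {"targets": [[0.015,[0.0105,-0.0395,0],0],[0.015,[0.0105,-0.0395,0],0],[0.015,[0.0105,-0.0395,0],0],[0.015,[0.0105,-0.0395,0],0],[0.015,[0.0105,-0.0395,0],0],[0.015,[0.0105,-0.0395,0],0],[0.015,[0.0105,-0.0395,0],0],[0.015,[0.0105,-0.0395,0],0],[0.015,[0,0,0],0],[0.015,[0,0,0],0]], "force": 30}}

```text
clock: 5.48
position: [0.6576, -0.0417, 0.3146]
ee_rot: [0.702, -0.702, -0.085, 0.085]
contact_force: [-0.5, 0.4, -0.6]
width: 0.0229
```

Run:
```python
from h import *
s=manip.get_state(); print({k:np.round(s[k],4) for k in('clock','position','contact_force','width','qpos')})
cm=camera_model('wrist'); im,d=get_image('wrist'); save('w3',im)
np.save('pics/w3.npy',d); np.save('pics/w3T.npy',cm['world_from_camera'])
for n in('mouth','rod_tip','pointer_top'):
    r=spot_point(n,'wrist'); print(n,[(np.round(x['position'],1),round(x['score'],2)) for x in r[:2]])
    if n=='mouth':
        for x in r[:2]:
            o,dd=ray('wrist',x['position'],cm); print(o+dd*(.1345-o[2])/dd[2])
print(proj('wrist',[.594,-.0577,.1345],cm))
im,d=get_image('side'); save('side3',im)
im=cv2.imread('pics/side3.png'); cv2.imwrite('pics/s3z.png',cv2.resize(im[80:280,200:400],None,fx=3,fy=3,interpolation=cv2.INTER_CUBIC))
```

```text
{'clock': np.float64(5.475), 'position': array([ 0.6576, -0.0417,  0.3146]), 'contact_force': array([-0.4863,  0.3994, -0.563 ]), 'width': np.float64(0.0229), 'qpos': array([-1.6930e-01,  3.8120e-01,  1.1868e+00,  9.0000e-04,  1.5744e+00,
       -1.9820e+00])}
mouth [(array([280.4, 107.3]), 0.71)]
[ 0.59432404 -0.05840124  0.1345    ]
rod_tip [(array([279.3, 199.3]), 0.84)]
pointer_top []
[281.34792588 107.10964614]
```

View pics/w3.png

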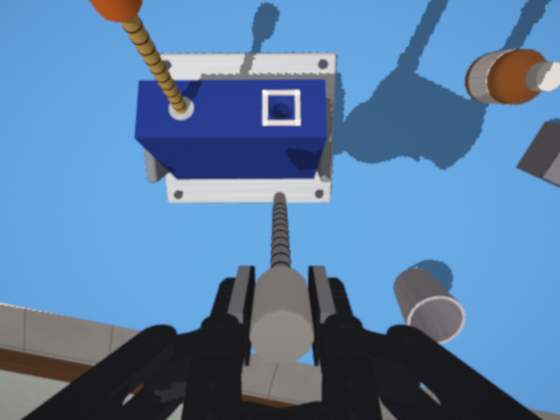

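View pics/s3z.png

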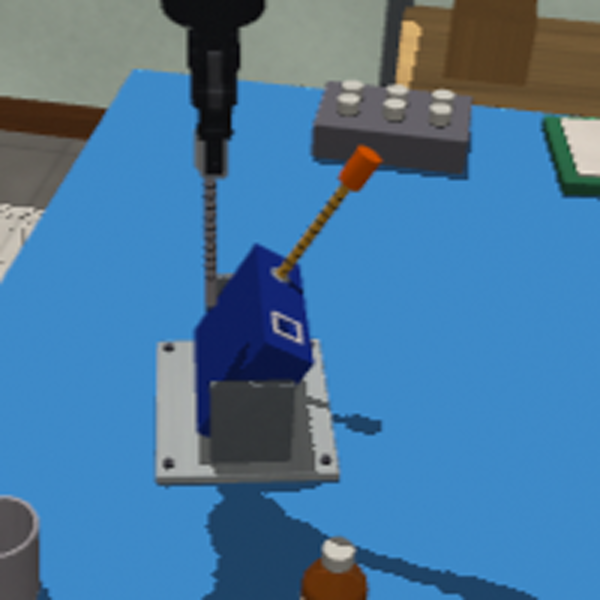

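>>> {"fn": "jog_arm", "kwargs": {"targets": [[0.015,[0,0,-0.03],0],[0.015,[0,0,-0.028],0],[0.015,[-0.01,-0.0025,0],0],[0.015,[-0.01,-0.0025,0],0],[0.015,[-0.01,-0.0025,0],0],[0.015,[-0.01,-0.0025,0],0],[0.015,[-0.01,-0.0025,0],0]]}}

```text
clock: 6.6
position: [0.6076, -0.0547, 0.2578]
ee_rot: [-0.702, 0.702, 0.086, -0.085]
contact_force: [2.2, 0.6, -1.1]
width: 0.0232
```

Run:
```python
from h import *
s=manip.get_state(); print({k:np.round(s[k],4) for k in('clock','position','contact_force','width','moment')})
im,d=get_image('side'); save('side4',im)
im=cv2.imread('pics/side4.png'); cv2.imwrite('pics/s4z.png',cv2.resize(im[80:280,200:400],None,fx=3,fy=3,interpolation=cv2.INTER_CUBIC))
```

```text
{'clock': np.float64(6.6), 'position': array([ 0.6076, -0.0547,  0.2578]), 'contact_force': array([ 2.2163,  0.6273, -1.1311]), 'width': np.float64(0.0232), 'moment': array([ 0.1041, -0.664 , -0.0341])}
```

View pics/s4z.png

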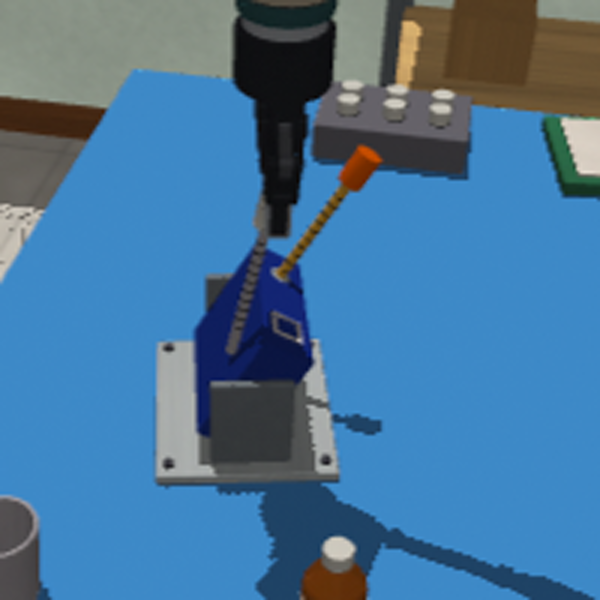

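>>> {"fn": "jog_arm", "kwargs": {"targets": [[0.015,[-0.01,-0.0025,0],0],[0.015,[-0.01,-0.0025,0],0],[0.015,[-0.01,-0.0025,0],0],[0.015,[-0.01,-0.0025,0],0],[0.015,[-0.0095,-0.0023,0],0],[0.015,[0,0,0],0]]}}

```text
clock: 7.4
position: [0.5572, -0.067, 0.2572]
ee_rot: [-0.702, 0.702, 0.085, -0.086]
contact_force: [1.2, 0.1, 1.4]
width: 0.0232
```

Run:
```python
from h import *
s=manip.get_state(); print({k:np.round(s[k],4) for k in('clock','position','contact_force','width','moment')})
im,d=get_image('side'); save('side5',im)
im=cv2.imread('pics/side5.png'); cv2.imwrite('pics/s5z.png',cv2.resize(im[80:280,200:400],None,fx=3,fy=3,interpolation=cv2.INTER_CUBIC))
```

```text
{'clock': np.float64(7.4), 'position': array([ 0.5572, -0.067 ,  0.2572]), 'contact_force': array([1.2456, 0.1236, 1.3815]), 'width': np.float64(0.0232), 'moment': array([ 0.1394, -0.3845,  0.0447])}
```

View pics/s5z.png

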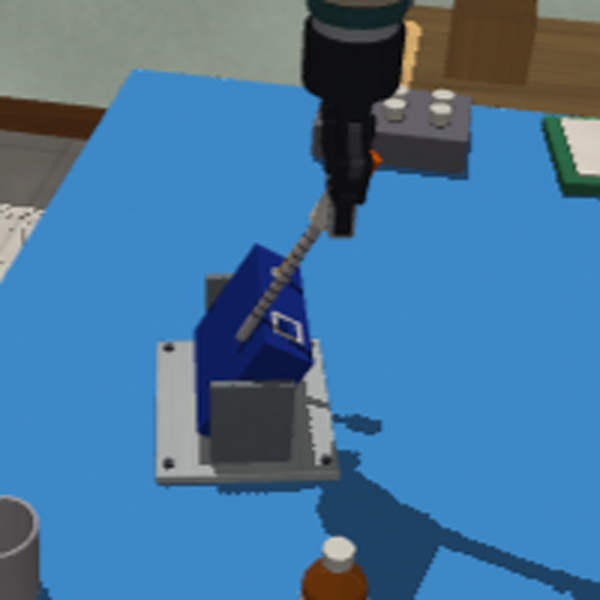

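>>> {"fn": "jog_arm", "kwargs": {"targets": [[0.015,[0,0,0.02],0],[0.015,[0,0,0.02],0],[0.015,[-0.0155,-0.0038,0],0],[0.015,[-0.0155,-0.0038,0],0],[0.015,[-0.0155,-0.0038,0],0],[0.015,[0,0,-0.01],0],[0.015,[0,0,0],0],[0.015,[0,0,0],0]]}}

```text
clock: 8.45
position: [0.5121, -0.0782, 0.2865]
ee_rot: [0.702, -0.702, -0.085, 0.086]
contact_force: [-0.3, -0.1, -1.0]
width: 0.023
```

Run:
```python
from h import *
s=manip.get_state(); print({k:np.round(s[k],4) for k in('clock','position','contact_force','width','moment')})
for c in('side','top','wrist'):
    cm=camera_model(c); im,d=get_image(c); save(c+'6',im); 
    for n in('rod_tip','mouth','rod_top'):
        r=spot_point(n,c); print(c,n,[(np.round(x['position'],1),round(x['score'],2)) for x in r[:2]])
    print('pred mouth',proj(c,[.594,-.058,.1345],cm))
for c,b in(('side',(100,240,220,360)),('top',(160,280,300,440)),('wrist',(0,300,80,480))):
    im=cv2.imread('pics/%s6.png'%c)[b[0]:b[1],b[2]:b[3]]; f=min(800/im.shape[1],600/im.shape[0]); cv2.imwrite('pics/%s6z.png'%c,cv2.resize(im,None,fx=f,fy=f,interpolation=cv2.INTER_CUBIC)); print(f)
```

```text
{'clock': np.float64(8.45), 'position': array([ 0.5121, -0.0782,  0.2865]), 'contact_force': array([-0.268 , -0.1307, -1.0154]), 'width': np.float64(0.023), 'moment': array([-0.0488,  0.0575, -0.0155])}
side rod_tip [(array([295.4, 182.5]), 0.52)]
side mouth [(array([294.4, 192.9]), 0.85)]
side rod_top [(array([331.8, 134.2]), 0.55)]
pred mouth [295.21065018 188.73807134]
top rod_tip []
top mouth [(array([349.5, 220.6]), 0.96)]
top rod_top []
pred mouth [350.46429451 218.64884866]
wrist rod_tip [(array([279.1, 291.9]), 0.73)]
wrist mouth [(array([277.7, 290.9]), 0.78)]
wrist rod_top [(array([281.3, 331.3]), 0.73)]
pred mouth [281.79923839 289.700629  ]
4.285714285714286
5.0
2.0
```

View pics/side6z.png

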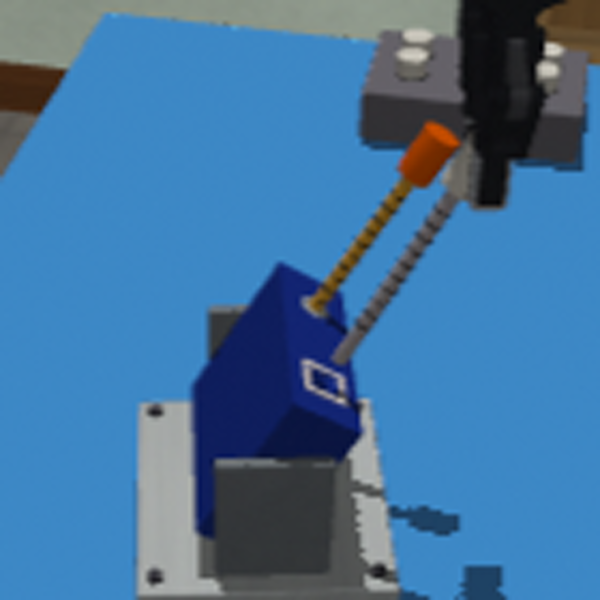

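View pics/wrist6z.png

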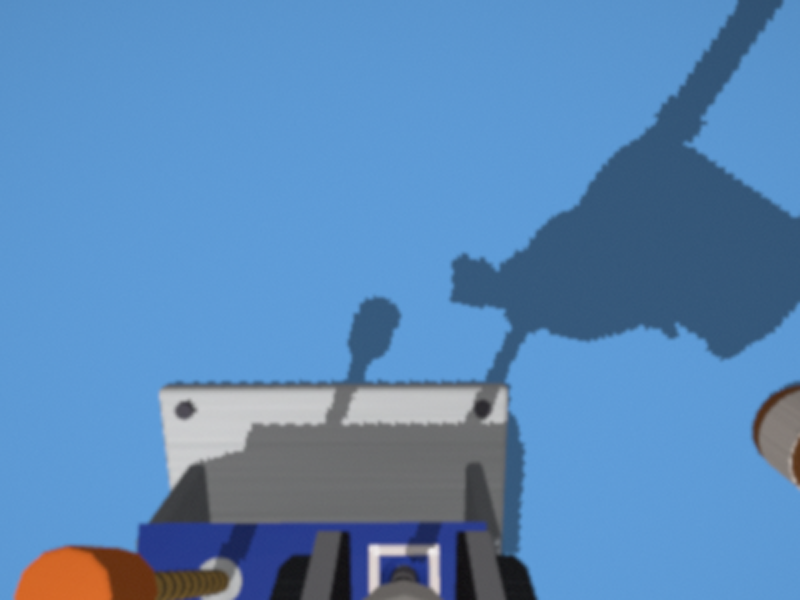

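View pics/top6z.png

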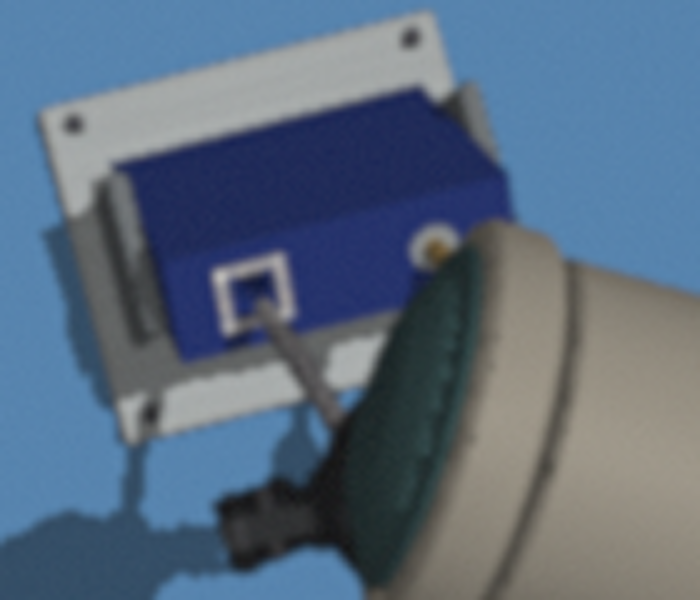

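Run:
```python
from h import *
tip=np.array([.5877,-.0595,.1537])
print('side pred tip',proj('side',tip),'top',proj('top',tip))
z1=lambda u,v:(220+(u+.5)/4.2857-.5,100+(v+.5)/4.2857-.5)
z2=lambda u,v:(300+(u+.5)/5-.5,160+(v+.5)/5-.5)
a,b=z1(343,357),z2(262,303); print(a,b)
from scipy.optimize import least_squares
r=least_squares(lambda p:np.r_[proj('side',p)-a,proj('top',p)-b],tip); print('tip tri',r.x,r.fun)
# mouth triangulated with same means
a,b=z1(324,381),z2(254,293); 
r=least_squares(lambda p:np.r_[proj('side',p)-a,proj('top',p)-b],tip); print('mouth tri',r.x,r.fun,a,b)
```

```text
side pred tip [297.97068133 182.94474518] top [352.43363736 220.88227324]
(299.6502671675572, 182.91694472314907) (352.0, 220.2)
tip tri [ 0.58673305 -0.05855721  0.15526089] [-1.34754423 -0.18765998  0.09147663  1.08593683]
mouth tri [ 0.59453489 -0.05778323  0.13541562] [-0.20422621 -0.02902321  0.01453903  0.16600637] (295.2169190563968, 188.51696338987796) (350.4, 218.2)
```

>>> {"fn": "jog_arm", "kwargs": {"targets": [[0.015,[-0.0041,-0.0012,0],0],[0.015,[0.0049,0.0012,-0.0087],0],[0.015,[0.0049,0.0012,-0.0087],0],[0.015,[0.0024,0.0006,-0.0043],0],[0.015,[0,0,0],0]]}}

```text
clock: 9.68
position: [0.5203, -0.0762, 0.2643]
ee_rot: [0.702, -0.702, -0.085, 0.086]
contact_force: [-0.3, 1.5, -1.4]
width: 0.0227
```

```bash
cat > st.py <<'E'
from h import *
s=manip.get_state(); print({k:np.round(s[k],4) for k in('clock','position','contact_force','width','moment')})
M0=np.array([.594,-.058,.1345]); a=np.radians(13.9)
h=np.array([np.cos(a),np.sin(a),0]); yg=np.array([-np.sin(a),np.cos(a),0]); zg=-.5*h+np.array([0,0,.866]); xg=.866*h+np.array([0,0,.5])
g=np.array(s['position'])+[0,0,.002]-M0; print('grasp in gauge mm: x %.1f y %.1f z %.1f ; tip depth est %.1f'%(g@xg*1e3,g@yg*1e3,g@zg*1e3,155.7-g@zg*1e3))
F=np.array(s['contact_force']); print('F gauge',np.round([F@xg,F@yg,F@zg],2))
E
python3 st.py
cat > ss.py <<'E'
import sys
from h import *
n=sys.argv[1]; im,d=get_image('side'); save('side'+n,im); im=im[100:240,220:360][:,:,::-1]
cv2.imwrite('pics/s%sz.png'%n,cv2.resize(im,None,fx=4.2857,fy=4.2857,interpolation=cv2.INTER_CUBIC))
E
python3 ss.py 7
```

```text
{'clock': np.float64(9.675), 'position': array([ 0.5203, -0.0762,  0.2643]), 'contact_force': array([-0.2839,  1.4677, -1.442 ]), 'width': np.float64(0.0227), 'moment': array([ 0.0338, -0.1111, -0.0016])}
grasp in gauge mm: x 0.2 y 0.1 z 152.1 ; tip depth est 3.6
F gauge [-0.65  1.49 -1.29]
```

View pics/s7z.png

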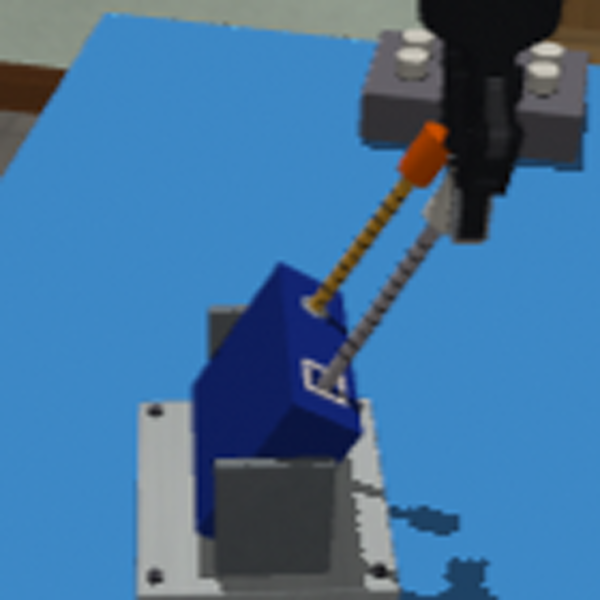

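>>> {"fn": "jog_arm", "kwargs": {"targets": [[0.015,[0.0029,0.0007,-0.0052],0],[0.015,[0.0029,0.0007,-0.0052],0],[0.015,[0.0029,0.0007,-0.0052],0],[0.015,[0,0,0],0]]}}

```text
clock: 10.22
position: [0.5287, -0.0741, 0.2489]
ee_rot: [0.702, -0.702, -0.085, 0.086]
contact_force: [1.0, 0.3, -0.5]
width: 0.023
```

```bash
python3 st.py; python3 ss.py 8
```

```text
{'clock': np.float64(10.225), 'position': array([ 0.5287, -0.0741,  0.2489]), 'contact_force': array([ 1.0459,  0.2502, -0.5141]), 'width': np.float64(0.023), 'moment': array([ 0.0585, -0.1418,  0.009 ])}
grasp in gauge mm: x -0.0 y 0.0 z 134.4 ; tip depth est 21.3
F gauge [ 0.67 -0.01 -0.98]
```

View pics/s8z.png

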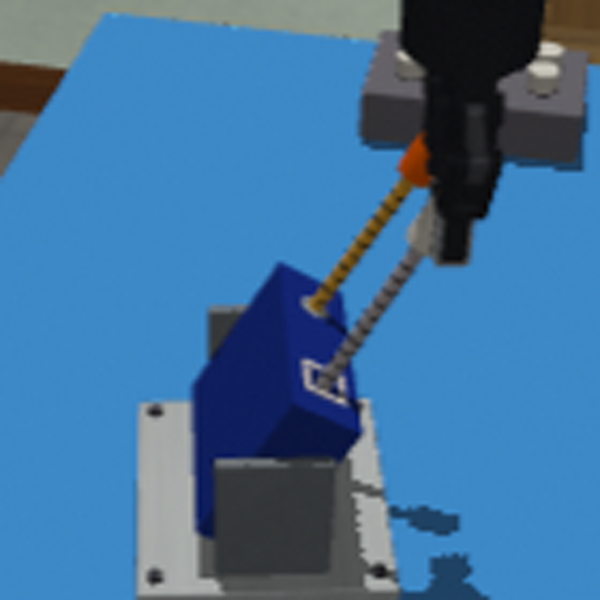

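>>> {"fn": "jog_arm", "kwargs": {"targets": [[0.015,[0.0029,0.0007,-0.0052],0],[0.015,[0.0029,0.0007,-0.0052],0],[0.015,[0.0029,0.0007,-0.0052],0],[0.015,[0.0029,0.0007,-0.0052],0],[0.015,[0.0024,0.0006,-0.0043],0],[0.015,[0,0,0],0]]}}

```text
clock: 11.02
position: [0.5427, -0.0707, 0.2239]
ee_rot: [0.702, -0.702, -0.085, 0.086]
contact_force: [0.9, -0.6, -2.2]
width: 0.0227
```

```bash
python3 st.py
```

```text
{'clock': np.float64(11.025), 'position': array([ 0.5427, -0.0707,  0.2239]), 'contact_force': array([ 0.9487, -0.5939, -2.1763]), 'width': np.float64(0.0227), 'moment': array([ 0.162 , -0.1803,  0.028 ])}
grasp in gauge mm: x -0.1 y -0.0 z 105.6 ; tip depth est 50.1
F gauge [-0.41 -0.8  -2.27]
```

>>> {"fn": "jog_arm", "kwargs": {"targets": [[0.015,[0.0015,0.0004,-0.0026],0],[0.015,[0.0015,0.0004,-0.0026],0],[0.015,[0.0015,0.0004,-0.0026],0]]}}

```text
clock: 11.4
position: [0.5471, -0.0697, 0.2165]
ee_rot: [0.702, -0.702, -0.085, 0.085]
contact_force: [0.5, 0.5, -0.2]
width: 0.0231
```

```bash
python3 st.py
```

```text
{'clock': np.float64(11.4), 'position': array([ 0.5471, -0.0697,  0.2165]), 'contact_force': array([ 0.4796,  0.5214, -0.1724]), 'width': np.float64(0.0231), 'moment': array([ 0.1253, -0.0866, -0.0258])}
grasp in gauge mm: x 0.2 y -0.1 z 96.9 ; tip depth est 58.8
F gauge [ 0.43  0.39 -0.44]
```

>>> {"fn": "jog_arm", "kwargs": {"targets": [[0.015,[0.0015,0.0004,-0.0026],0],[0.015,[0.0015,0.0004,-0.0026],0],[0.015,[0.0015,0.0003,-0.0026],0]]}}

```text
clock: 11.78
position: [0.5517, -0.0686, 0.2086]
ee_rot: [0.702, -0.702, -0.085, 0.085]
contact_force: [0.5, -0.2, -1.0]
width: 0.0227
```

```bash
python3 st.py
```

```text
{'clock': np.float64(11.775), 'position': array([ 0.5517, -0.0686,  0.2086]), 'contact_force': array([ 0.501 , -0.1619, -0.9764]), 'width': np.float64(0.0227), 'moment': array([ 0.0902, -0.0381, -0.0262])}
grasp in gauge mm: x 0.3 y -0.1 z 87.7 ; tip depth est 68.0
F gauge [-0.1  -0.28 -1.07]
```

>>> {"fn": "jog_arm", "kwargs": {"targets": [[0.015,[0.0014,0.0003,-0.0026],0],[0.015,[0.0014,0.0003,-0.0026],0],[0.015,[0.0014,0.0003,-0.0026],0]]}}

```text
clock: 12.15
position: [0.5551, -0.0679, 0.2015]
ee_rot: [-0.702, 0.702, 0.085, -0.086]
contact_force: [-6.2, -0.7, 14.1]
width: 0.0231
```

```bash
python3 st.py
```

```text
{'clock': np.float64(12.15), 'position': array([ 0.5551, -0.0679,  0.2015]), 'contact_force': array([-6.1528, -0.7165, 14.1444]), 'width': np.float64(0.0231), 'moment': array([0.0041, 0.91  , 0.022 ])}
grasp in gauge mm: x -0.3 y -0.3 z 79.8 ; tip depth est 75.9
F gauge [ 1.75  0.78 15.32]
```

>>> {"fn": "jog_arm", "kwargs": {"targets": [[0.015,[-0.0003,0,0.0006],0],[0.024,[0,0,0],0],[0.03,[0,0,0],0],[0.05,[0,0,0],0],[0.05,[0,0,0],0],[0.05,[0,0,0],0]]}}

```text
clock: 12.9
position: [0.5555, -0.0677, 0.2016]
ee_rot: [0.702, -0.702, -0.085, 0.085]
contact_force: [-0.9, 0.6, -0.3]
width: 0.0499
```

```bash
python3 st.py; python3 ss.py 9
```

```text
{'clock': np.float64(12.9), 'position': array([ 0.5555, -0.0677,  0.2016]), 'contact_force': array([-0.9271,  0.6177, -0.3113]), 'width': np.float64(0.0499), 'moment': array([-0.0529,  0.0028,  0.0132])}
grasp in gauge mm: x 0.2 y -0.2 z 79.7 ; tip depth est 76.0
F gauge [-0.81  0.82  0.11]
```

View pics/s9z.png

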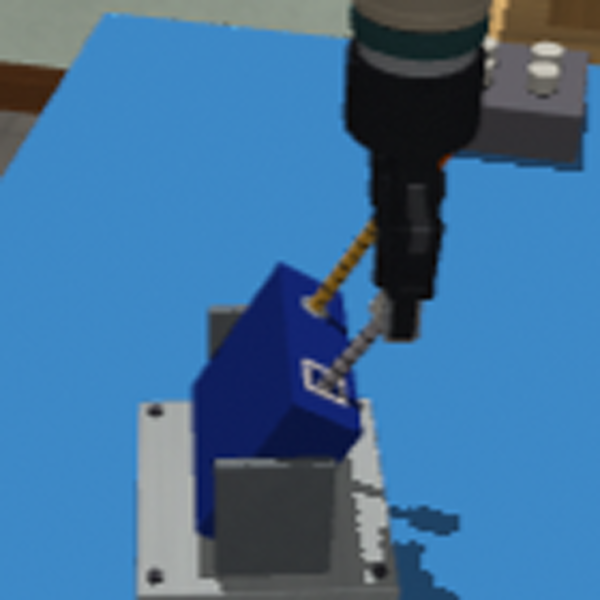

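>>> {"fn": "jog_arm", "kwargs": {"targets": [[0.05,[0,0,0.03],0],[0.05,[0,0,0.04],0],[0.05,[0,0,0.04],0],[0.02,[-0.04,-0.01,0.02],0],[0.0,[-0.04,-0.01,0.01],0],[0.0,[0,0,0],0],[0.0,[0,0,0],0]]}}

```text
clock: 13.82
position: [0.4759, -0.0877, 0.3417]
ee_rot: [-0.702, 0.702, 0.086, -0.085]
contact_force: [0.0, -0.1, -0.1]
width: 0.0
```

```bash
python3 st.py
python3 - <<'E'
from h import *
for c in('side','top','wrist'):
    cm=camera_model(c); im,d=get_image(c); save(c+'10',im); np.save('pics/%s10.npy'%c,d)
    if c=='wrist': np.save('pics/w10T.npy',np.array(cm['world_from_camera']))
    for n in('rod_top','pointer_top','rod_head','mouth'):
        r=spot_point(n,c); print(c,n,[(np.round(x['position'],1),round(x['score'],2)) for x in r[:2]])
for c,b in(('side',(100,240,220,360)),('top',(160,280,300,440))):
    im=cv2.imread('pics/%s10.png'%c)[b[0]:b[1],b[2]:b[3]]; f=min(800/im.shape[1],600/im.shape[0]); cv2.imwrite('pics/%s10z.png'%c,cv2.resize(im,None,fx=f,fy=f,interpolation=cv2.INTER_CUBIC)); print(f)
E
```

```text
{'clock': np.float64(13.825), 'position': array([ 0.4759, -0.0877,  0.3417]), 'contact_force': array([ 0.0494, -0.0954, -0.1398]), 'width': np.float64(0.0), 'moment': array([-0.0206, -0.0128,  0.0405])}
grasp in gauge mm: x -0.9 y -0.4 z 242.1 ; tip depth est -86.4
F gauge [-0.05 -0.1  -0.13]
side rod_top [(array([319.3, 165.5]), 0.5)]
side pointer_top []
side rod_head [(array([309.5, 165.8]), 0.63)]
side mouth [(array([276.2, 328. ]), 0.43)]
top rod_top [(array([364.4, 237.4]), 0.77)]
top pointer_top [(array([409.8, 239.9]), 0.82)]
top rod_head [(array([360.2, 238.6]), 0.49)]
top mouth [(array([349.9, 219. ]), 0.92)]
wrist rod_top []
wrist pointer_top [(array([156.4, 300.1]), 0.83)]
wrist rod_head []
wrist mouth []
4.285714285714286
5.0
```

View pics/side10z.png

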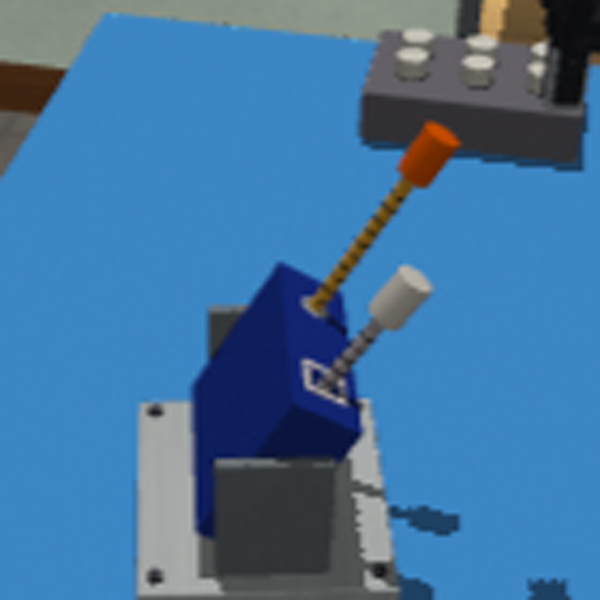

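View pics/wrist10.png

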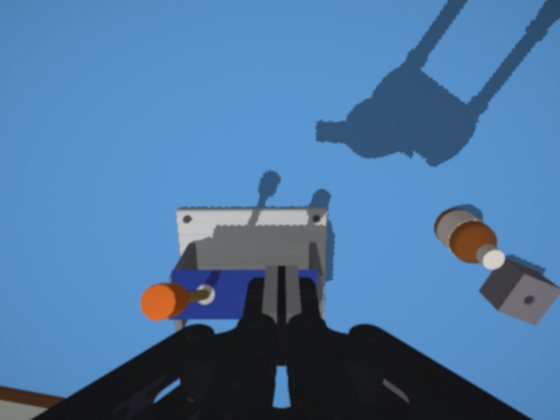

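View pics/top10z.png

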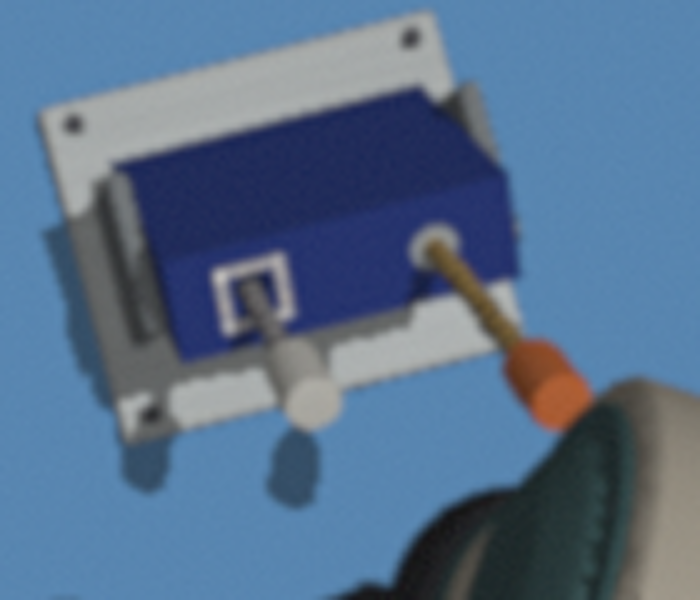

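```bash
cat > tri.py <<'E'
from h import *
from scipy.optimize import least_squares
M0=np.array([.5943,-.058,.1347]); a=np.radians(13.9)
h=np.array([np.cos(a),np.sin(a),0]); yg=np.array([-np.sin(a),np.cos(a),0]); zg=-.5*h+np.array([0,0,.866]); xg=.866*h+np.array([0,0,.5])
z1=lambda u,v:(220+(u+.5)/4.2857-.5,100+(v+.5)/4.2857-.5)
z2=lambda u,v:(300+(u+.5)/5-.5,160+(v+.5)/5-.5)
z6=lambda u,v:(300+(u+.5)/6-.5,160+(v+.5)/6-.5)
def tri(a,b,name):
    r=least_squares(lambda p:np.r_[proj('side',p)-a,proj('top',p)-b],[.55,-.1,.2]); d=r.x-M0
    print(name,np.round(r.x,4),'gauge',np.round([d@xg*1e3,d@yg*1e3,d@zg*1e3],1),'res',np.round(r.fun,2)); return r.x
E
python3 - <<'E'
from tri import *
tri(z1(416,281),z2(315,401),'rodtop')
tri(z1(443,136),z6(675,480),'pointertop')
# predicted for reference
P=M0-.08*yg+.15*zg; print('ideal ptr',P,proj('side',P),proj('top',P),z1(443,136),z6(675,480))
for x in(0,-.003,-.0065):
    Q=M0+.094*zg+x*xg; print(x,proj('side',Q),proj('top',Q),z1(416,281),z2(315,401))
E
```

```text
rodtop [ 0.5453 -0.0713  0.2086] gauge [-7.  -1.1 89.4] res [-0.49 -0.06  0.02  0.39]
pointertop [ 0.5437 -0.1539  0.2602] gauge [  0.3 -80.9 144.8] res [-0.61 -0.07  0.03  0.43]
ideal ptr [ 0.54071451 -0.15367442  0.2646    ] [323.65694527 129.94175193] [412.70803101 241.55932485] (322.9836782789276, 131.35010616702056) (412.0833333333333, 239.58333333333331)
0 [314.98266583 162.93644739] [362.1728677  238.32230254] (316.6836572788576, 165.1835522785076) (362.6, 239.8)
-0.003 [315.96060371 163.41998749] [362.39851504 239.64047537] (316.6836572788576, 165.1835522785076) (362.6, 239.8)
-0.0065 [317.09872836 163.98273173] [362.66096008 241.17361072] (316.6836572788576, 165.1835522785076) (362.6, 239.8)
```

>>> {"fn": "jog_arm", "kwargs": {"targets": [[0,[0.04,0.01,0],0],[0,[0.037,0.0095,0],0],[0,[0,0,-0.04],0],[0,[0,0,-0.04],0],[0,[0,0,-0.018],0],[0,[0,0,0],0]]}}

```text
clock: 15.32
position: [0.5516, -0.068, 0.2421]
ee_rot: [0.702, -0.701, -0.084, 0.087]
contact_force: [0.8, -0.6, 0.6]
width: 0.0001
```

```bash
python3 st.py; python3 ss.py 11
```

```text
{'clock': np.float64(15.325), 'position': array([ 0.5516, -0.068 ,  0.2421]), 'contact_force': array([ 0.7906, -0.623 ,  0.646 ]), 'width': np.float64(0.0001), 'moment': array([ 0.0199, -0.0327, -0.0211])}
grasp in gauge mm: x 17.0 y 0.5 z 116.7 ; tip depth est 39.0
F gauge [ 0.86 -0.79  0.25]
```

View pics/s11z.png

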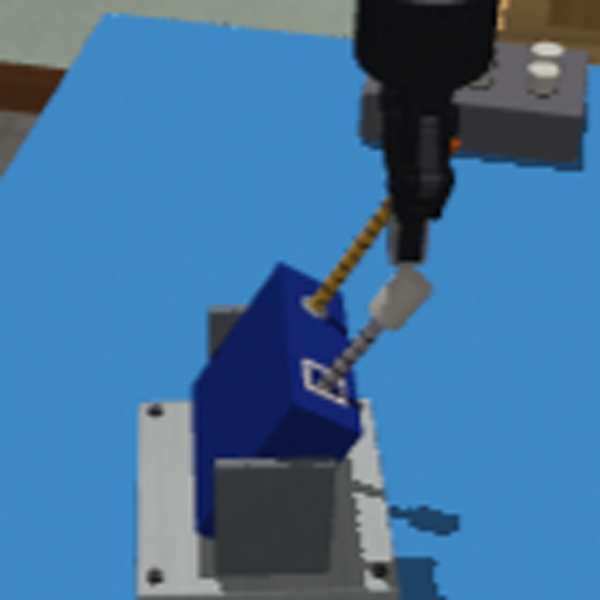

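Fingertips stand just above the white head's rim (about 405,265). Small downward steps until contact.

>>> {"fn": "jog_arm", "kwargs": {"targets": [[0,[0.0005,0,-0.002],0],[0,[0,0,-0.0015],0],[0,[0,0,0],0]]}}

```text
clock: 15.75
position: [0.5531, -0.0682, 0.2406]
ee_rot: [-0.702, 0.702, 0.086, -0.085]
contact_force: [-0.6, -0.0, -0.5]
width: 0.0003
```

>>> {"fn": "jog_arm", "kwargs": {"targets": [[0,[0,0,-0.001],0],[0,[0,0,0],0]]}}

```text
clock: 16.0
position: [0.5529, -0.0682, 0.2392]
ee_rot: [0.702, -0.702, -0.085, 0.085]
contact_force: [0.4, -0.8, 0.3]
width: -0.0002
```

>>> {"fn": "jog_arm", "kwargs": {"targets": [[0,[0,0,-0.001],0],[0,[0,0,0],0]]}}

```text
clock: 16.25
position: [0.5529, -0.0682, 0.238]
ee_rot: [0.702, -0.702, -0.085, 0.086]
contact_force: [0.2, -0.9, -0.4]
width: 0.0
```

>>> {"fn": "jog_arm", "kwargs": {"targets": [[0,[0,0,-0.001],0],[0,[0,0,0],0]]}}

```text
clock: 16.5
position: [0.5529, -0.0682, 0.237]
ee_rot: [0.702, -0.702, -0.085, 0.086]
contact_force: [0.1, 0.4, -0.1]
width: -0.0
```

>>> {"fn": "jog_arm", "kwargs": {"targets": [[0,[0,0,-0.001],0],[0,[0,0,0],0]]}}

```text
clock: 16.75
position: [0.5529, -0.0682, 0.236]
ee_rot: [0.702, -0.702, -0.085, 0.085]
contact_force: [-0.1, -0.6, -0.3]
width: -0.0001
```

>>> {"fn": "jog_arm", "kwargs": {"targets": [[0,[0,0,-0.001],0],[0,[0,0,0],0]]}}

```text
clock: 17.0
position: [0.553, -0.0682, 0.2352]
ee_rot: [-0.702, 0.702, 0.085, -0.085]
contact_force: [-0.1, -0.7, 0.9]
width: 0.0002
```

>>> {"fn": "jog_arm", "kwargs": {"targets": [[0,[0,0,-0.001],0],[0,[0,0,0],0]]}}

```text
clock: 17.25
position: [0.553, -0.0683, 0.2346]
ee_rot: [-0.702, 0.702, 0.086, -0.085]
contact_force: [-2.2, 0.0, 3.9]
width: -0.0002
```

>>> {"fn": "jog_arm", "kwargs": {"targets": [[0,[0,0,-0.001],0],[0,[0,0,0],0]]}}

```text
clock: 17.5
position: [0.553, -0.0684, 0.2343]
ee_rot: [-0.702, 0.702, 0.086, -0.085]
contact_force: [-1.9, -0.1, 6.9]
width: -0.0001
```

>>> {"fn": "jog_arm", "kwargs": {"targets": [[0,[0,0,0.03],0],[0,[0,0,0.036],0],[0,[-0.0031,-0.0424,0],0],[0,[-0.0031,-0.0424,0],0],[0,[0,0,0],0],[0,[0,0,0],0]]}}

```text
clock: 18.25
position: [0.5467, -0.1525, 0.2986]
ee_rot: [0.702, -0.701, -0.085, 0.085]
contact_force: [-0.1, 0.2, 1.1]
width: 0.0002
```

```bash
python3 st.py; python3 ss.py 12
```

```text
{'clock': np.float64(18.25), 'position': array([ 0.5467, -0.1525,  0.2986]), 'contact_force': array([-0.0844,  0.2098,  1.1379]), 'width': np.float64(0.0002), 'moment': array([ 0.0098,  0.0549, -0.0023])}
grasp in gauge mm: x 23.6 y -80.4 z 178.2 ; tip depth est -22.5
F gauge [0.54 0.22 1.  ]
```

View pics/s12z.png

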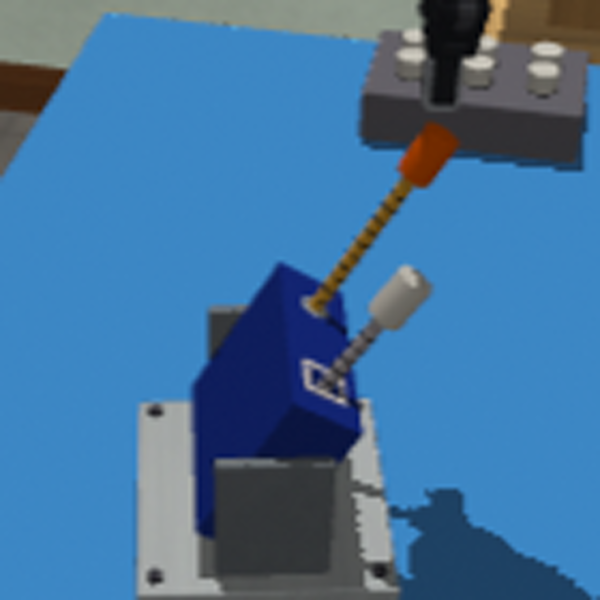

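>>> {"fn": "jog_arm", "kwargs": {"targets": [[0,[0.0029,0.0007,-0.0052],0],[0,[0.0029,0.0007,-0.0052],0],[0,[0.0029,0.0007,-0.0052],0],[0,[0.0029,0.0007,-0.0052],0],[0,[0.0029,0.0007,-0.0052],0],[0,[0.0029,0.0007,-0.0052],0]]}}

```text
clock: 19.05
position: [0.5642, -0.1484, 0.2677]
ee_rot: [0.702, -0.702, -0.085, 0.085]
contact_force: [-1.3, 1.3, 3.2]
width: 0.0002
```

```bash
python3 st.py; python3 ss.py 13
```

```text
{'clock': np.float64(19.05), 'position': array([ 0.5642, -0.1484,  0.2677]), 'contact_force': array([-1.2709,  1.3375,  3.2497]), 'width': np.float64(0.0002), 'moment': array([ 0.3183,  0.3481, -0.0056])}
grasp in gauge mm: x 23.8 y -80.6 z 142.4 ; tip depth est 13.3
F gauge [0.83 1.6  3.27]
```

View pics/s13z.png

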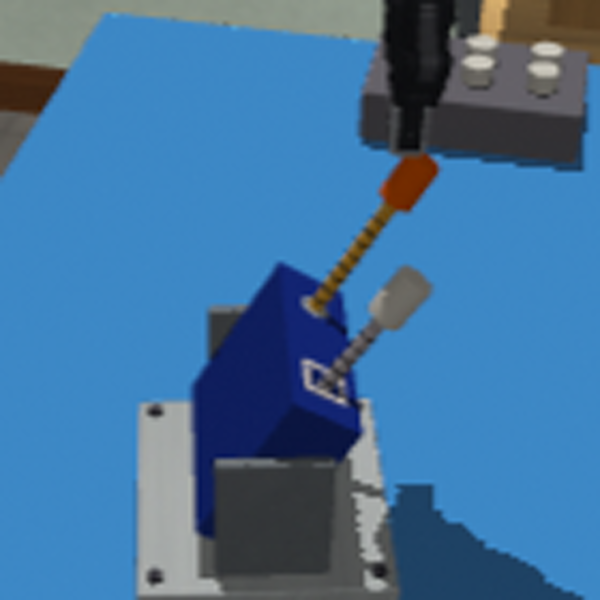

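>>> {"fn": "jog_arm", "kwargs": {"targets": [[0,[0.0029,0.0007,-0.0052],0],[0,[0.0029,0.0007,-0.0052],0],[0,[0.0029,0.0007,-0.0052],0],[0,[0.0029,0.0007,-0.0052],0],[0,[0.0029,0.0007,-0.0052],0],[0,[0,0,0],0],[0,[0,0,0],0]]}}

```text
clock: 19.98
position: [0.5787, -0.146, 0.2414]
ee_rot: [-0.702, 0.702, 0.085, -0.086]
contact_force: [-0.1, -0.9, -0.7]
width: 0.0003
```

```bash
python3 st.py; python3 ss.py 14
```

```text
{'clock': np.float64(19.975), 'position': array([ 0.5787, -0.146 ,  0.2414]), 'contact_force': array([-0.0892, -0.8868, -0.6713]), 'width': np.float64(0.0003), 'moment': array([ 0.0195, -0.0038,  0.0041])}
grasp in gauge mm: x 23.3 y -81.7 z 112.3 ; tip depth est 43.4
F gauge [-0.6  -0.84 -0.43]
```

View pics/s14z.png

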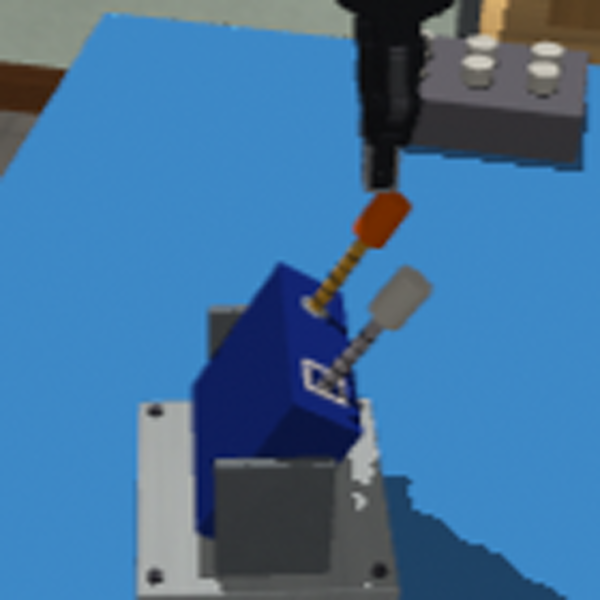

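>>> {"fn": "jog_arm", "kwargs": {"targets": [[0,[0.0007,0.0002,-0.0013],0],[0,[0.0007,0.0002,-0.0013],0],[0,[0.0006,0.0001,-0.001],0],[0,[0,0,0],0],[0,[0,0,0],0]]}}

```text
clock: 20.65
position: [0.5808, -0.1449, 0.2384]
ee_rot: [-0.702, 0.702, 0.086, -0.085]
contact_force: [-1.1, -1.5, 2.6]
width: -0.0
```

>>> {"fn": "jog_arm", "kwargs": {"targets": [[0,[0,0,0],0]]}}

```text
clock: 20.78
position: [0.5808, -0.1449, 0.2384]
ee_rot: [-0.702, 0.702, 0.086, -0.085]
contact_force: [-0.4, -1.3, 1.6]
width: -0.0003
```

>>> {"fn": "jog_arm", "kwargs": {"targets": [[0,[0.0004,0.0001,-0.0008],0],[0,[0,0,0],0],[0,[0,0,0],0]]}}

```text
clock: 21.15
position: [0.5812, -0.1448, 0.2376]
ee_rot: [-0.702, 0.702, 0.086, -0.085]
contact_force: [-0.5, -1.5, 3.1]
width: 0.0002
```

>>> {"fn": "jog_arm", "kwargs": {"targets": [[0,[0,0,0.03],0],[0,[0,0,0.05],0],[0,[-0.05,0,0.05],0],[0,[-0.06,0,0],0],[0,[-0.06,0,0],0],[0,[0,0,0],0]]}}

```text
clock: 21.9
position: [0.4133, -0.1431, 0.3619]
ee_rot: [0.703, -0.701, -0.085, 0.085]
contact_force: [0.7, 0.5, -0.4]
width: -0.0001
```

```bash
python3 st.py
python3 - <<'E'
from h import *
for c in('side','top','wrist'):
    cm=camera_model(c); im,d=get_image(c); save(c+'15',im); np.save('pics/%s15.npy'%c,d)
    if c=='wrist': np.save('pics/w15T.npy',np.array(cm['world_from_camera']))
    for n in('rod_top','pointer_top'):
        r=spot_point(n,c); print(c,n,[(np.round(x['position'],1),round(x['score'],2)) for x in r[:2]])
for c,b in(('side',(130,215,260,360)),('top',(180,280,320,440))):
    im=cv2.imread('pics/%s15.png'%c)[b[0]:b[1],b[2]:b[3]]; f=6; cv2.imwrite('pics/%s15z.png'%c,cv2.resize(im,None,fx=f,fy=f,interpolation=cv2.INTER_CUBIC)); print(f)
E
```

```text
{'clock': np.float64(21.9), 'position': array([ 0.4133, -0.1431,  0.3619]), 'contact_force': array([ 0.6633,  0.452 , -0.3812]), 'width': np.float64(-0.0001), 'moment': array([ 0.0112, -0.0521,  0.0549])}
grasp in gauge mm: x -54.9 y -39.2 z 296.6 ; tip depth est -140.9
F gauge [ 0.46  0.28 -0.71]
side rod_top [(array([317.9, 170.1]), 0.8)]
side pointer_top [(array([315.5, 145.1]), 0.65)]
top rod_top [(array([363. , 240.4]), 0.6)]
top pointer_top [(array([402.4, 229.7]), 0.52)]
wrist rod_top []
wrist pointer_top []
6
6
```

View pics/side15z.png

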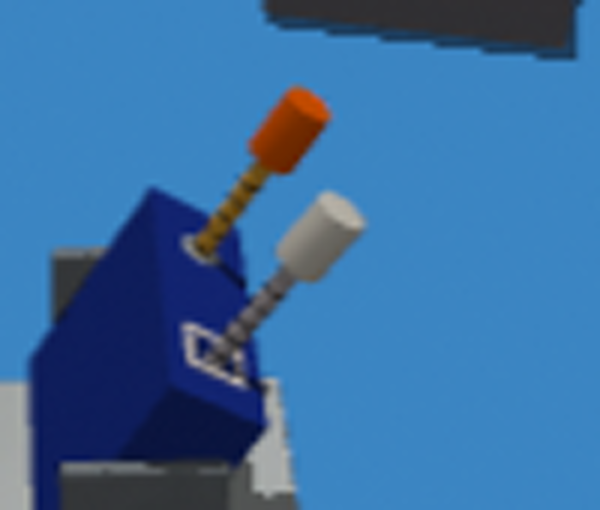

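View pics/top15z.png

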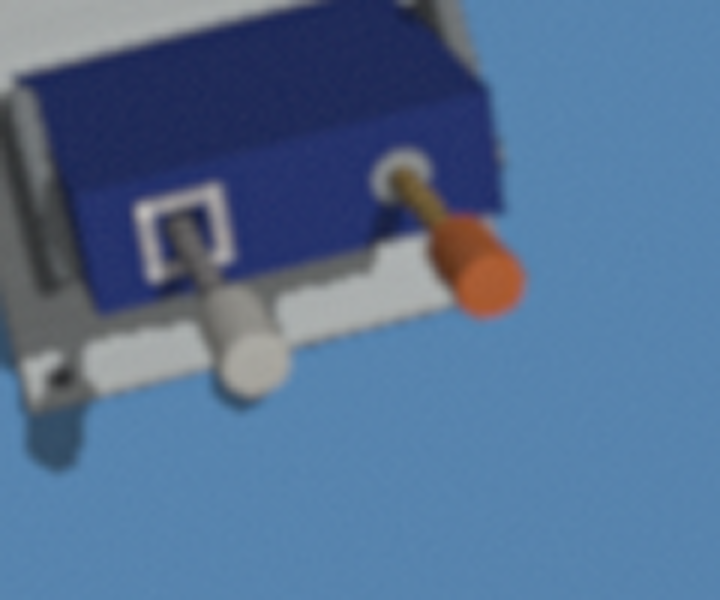

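View pics/wrist15.png

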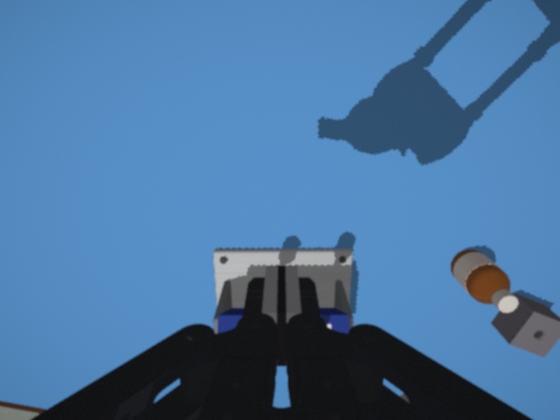

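Run:
```python
from tri import *
a1=lambda u,v:(260+(u+.5)/6-.5,130+(v+.5)/6-.5)
a2=lambda u,v:(320+(u+.5)/6-.5,180+(v+.5)/6-.5)
tri(a1(343,209),a2(256,364),'rod')
tri(a1(309,104),a2(489,281),'ptr')
# overlay predicted face circles
def circ(c,t,f,zoom,im,col):
    # face centre c in gauge coords(mm), tilt t toward -x
    ax=np.cos(t)*xg+np.sin(t)*zg
    pts=[]
    for p in np.linspace(0,2*np.pi,60):
        w=M0+c[0]*xg+c[1]*yg+c[2]*zg+.012*(np.cos(p)*ax+np.sin(p)*yg); q=proj(f,w); pts.append(q)
    return np.array(pts)
for f,o,b in(('side',(260,130),(130,215,260,360)),('top',(320,180),(180,280,320,440))):
    im=cv2.imread('pics/%s15z.png'%f)
    for c,t,col in(((-.0068,0,.0940),.05,(0,255,0)),((0,-.08,.094),0,(255,255,0)),):
        q=circ(c,t,f,6,im,col); q=((q-np.array(o)+.5)*6-.5).astype(np.int32)
        cv2.polylines(im,[q],True,col,1)
    cv2.imwrite('pics/ov_%s.png'%f,im)
```

```text
rod [ 0.5446 -0.0701  0.2118] gauge [-5.7  0.2 92.3] res [-0.27 -0.03  0.01  0.21]
ptr [ 0.5709 -0.1457  0.2142] gauge [  1.8 -79.5  90.7] res [-0.65 -0.08  0.04  0.47]
```

View pics/ov_side.png

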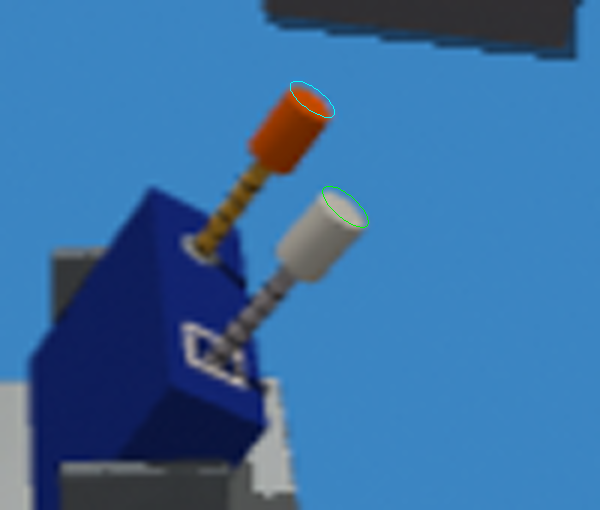

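View pics/ov_top.png

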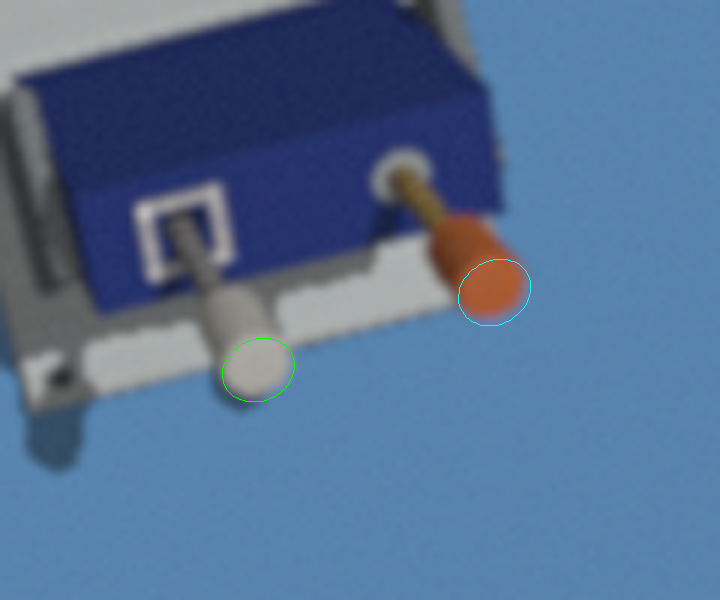

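Run:
```python
from tri import *
def cyl(c,ax,f):
    # silhouette mask centroid of head cylinder: top centre c, axis ax, supersampled
    u=np.cross(ax,yg);u/=np.linalg.norm(u)
    v=np.cross(ax,u)
    P=[proj(f,c-s*ax+.012*(np.cos(p)*u+np.sin(p)*v)) for s in(0,.034) for p in np.linspace(0,2*np.pi,40)]
    hull=cv2.convexHull(np.array(P,np.float32)); m=cv2.moments(hull); return np.array([m['m10']/m['m00'],m['m01']/m['m00']]),m['m00'],hull[:,0]
obs={}
for f,b in(('side',(130,215,260,360)),('top',(180,280,320,440))):
    im=cv2.imread('pics/%s15.png'%f).astype(int); B,G,R_=im[...,0],im[...,1],im[...,2]
    for n in('rod','ptr'):
        if n=='ptr': w=np.clip((R_-B-20)/80.,0,1)*(R_>140)*(G<R_*.55)
        else: w=((R_>110)&(abs(R_-B)<30)&(G>100)).astype(float)
        m=np.zeros_like(w)
        c0=(M0+(.077*zg if n=='rod' else .077*zg-.08*yg)); q=proj(f,c0)
        yy,xx=np.mgrid[:420,:560]; m=(np.hypot(xx-q[0],yy-q[1])<13)*(w>.3)
        nl,lab,st,ce=cv2.connectedComponentsWithStats(m.astype(np.uint8)); k=1+np.argmax(st[1:,4]); mm=lab==k
        obs[f,n]=(np.array([xx[mm].mean(),yy[mm].mean()]),mm.sum()); print(f,n,obs[f,n], end=' ')
        ax=zg if n=='ptr' else zg-.05*xg; ax/=np.linalg.norm(ax)
        c=M0+.094*zg+(-.08*yg if n=='ptr' else -.0068*xg); print('model',cyl(c,ax,f)[:2])
        vis=cv2.imread('pics/%s15.png'%f); vis[mm]=(0,255,0); cv2.imwrite('pics/mk_%s_%s.png'%(f,n),cv2.resize(vis[b[0]:b[1],b[2]:b[3]],None,fx=4,fy=4,interpolation=0))
from scipy.optimize import least_squares
def solve(n,ax):
    r=least_squares(lambda p:np.r_[cyl(p,ax,'side')[0]-obs['side',n][0],cyl(p,ax,'top')[0]-obs['top',n][0]],M0+.09*zg-(.08*yg if n=='ptr' else 0))
    d=r.x-M0; print(n,np.round(r.x,4),'gauge',np.round([d@xg*1e3,d@yg*1e3,d@zg*1e3],2),'res',np.round(r.fun,2)); return r.x
axr=zg-.05*xg; axr/=np.linalg.norm(axr)
solve('rod',axr); solve('ptr',zg)
a=[cv2.imread('pics/mk_%s_%s.png'%(f,n)) for f in('side',) for n in('rod','ptr')]; cv2.imwrite('pics/mk.png',np.hstack(a))
a=[cv2.imread('pics/mk_%s_%s.png'%(f,n))[:,:400] for f in('top',) for n in('rod','ptr')]; cv2.imwrite('pics/mk2.png',np.hstack(a))
```

```text
side rod (array([312.4025974 , 167.36363636]), np.int64(77)) model (array([313.18429045, 168.70372232]), 143.44555406621657)
side ptr (array([308.48648649, 148.13513514]), np.int64(37)) model (array([308.17256612, 150.80828879]), 128.29356428422034)
top rod (array([360.57755776, 235.7359736 ]), np.int64(303)) model (array([360.42799231, 237.17453475]), 212.42276010871865)
top ptr (array([400.97058824, 226.36764706]), np.int64(68)) model (array([399.16786192, 224.79940099]), 215.37964035151526)Traceback (most recent call last):
  File "<stdin>", line 27, in <module>
  File "<stdin>", line 24, in solve
    return func(*args, **kwargs)
    result = trf(vector_fun.fun, vector_fun.jac, x0, f0, J0, lb, ub, ftol, xtol,
                 gtol, max_nfev, x_scale, loss_function, tr_solver,
                 tr_options.copy(), verbose, callback=callback_wrapped)
    return trf_no_bounds(
        fun, jac, x0, f0, J0, ftol, xtol, gtol, max_nfev, x_scale,
        loss_function, tr_solver, tr_options, verbose, callback=callback)
    J = jac(x)
    self._update_jac()
    ~~~~~~~~~~~~~~~~^^
    self.J
[... 557 characters left out ...]
mf)
                             ^^^
    df = [f_eval - f0 for f_eval in f_evals]
                                    ^^^^^^^
    f = np.atleast_1d(self.fun(x, *self.args, **self.kwargs))
                      ~~~~~~~~^^^^^^^^^^^^^^^^^^^^^^^^^^^^^^
    return np.atleast_1d(self.fun(x))
                         ~~~~~~~~^^^
    return self.f(x, *self.args, **self.kwargs)
           ~~~~~~^^^^^^^^^^^^^^^^^^^^^^^^^^^^^^
  File "<stdin>", line 24, in <lambda>
  File "<stdin>", line 6, in cyl
  File "h.py", line 11, in proj
    cm=cm or camera_model(cam); K=np.array(cm['mtx']); T=np.array(cm['world_from_camera'])
             ~~~~~~~~~~~~^^^^^
ValueError: time passes only in moves, steps and waits
```

```bash
cat > fit.py <<'E'
from tri import *
import sys
CM={f:camera_model(f) for f in('side','top')}
k=sys.argv[1]
def hull(c,ax,f):
    u=np.cross(yg,ax);u/=np.linalg.norm(u); v=np.cross(ax,u)
    P=[proj(f,c-s*ax+.012*(np.cos(p)*u+np.sin(p)*v),CM[f]) for s in(0,.034) for p in np.linspace(0,2*np.pi,40)]
    return cv2.convexHull(np.array(P,np.float32))[:,0]
def cen(c,ax,f):
    m=cv2.moments(hull(c,ax,f)); return np.array([m['m10'],m['m01']])/m['m00']
axr=zg-.05*xg; axr/=np.linalg.norm(axr); obs={}
vis=[]
for f,b in(('side',(130,215,260,360)),('top',(195,280,330,430))):
    im=cv2.imread('pics/%s%s.png'%(f,k)); hsv=cv2.cvtColor(im,cv2.COLOR_BGR2HSV).astype(int); H,S,V=hsv[...,0],hsv[...,1],hsv[...,2]
    yy,xx=np.mgrid[:420,:560]; vi=im.copy()
    for n,ax,c in(('rod',axr,M0+.094*zg-.0068*xg),('ptr',zg,M0+.094*zg-.08*yg)):
        w=((H<14)&(S>140)&(V>60)) if n=='ptr' else ((S<50)&(V>75))
        q=cen(c,ax,f); w=w&(np.hypot(xx-q[0],yy-q[1])<14)
        w=cv2.morphologyEx(w.astype(np.uint8),cv2.MORPH_OPEN,cv2.getStructuringElement(cv2.MORPH_ELLIPSE,(7,7)))
        nl,lab,st,ce=cv2.connectedComponentsWithStats(w); j=1+np.argmax(st[1:,4]); mm=lab==j
        obs[f,n]=np.array([xx[mm].mean(),yy[mm].mean()]); print(f,n,obs[f,n],mm.sum(),'model area',cv2.contourArea(hull(c,ax,f)))
        vi[mm]=vi[mm]//2+np.array([0,127,0],np.uint8)
    vis.append(cv2.resize(vi[b[0]:b[1],b[2]:b[3]],(600,510),interpolation=0))
cv2.imwrite('pics/mk%s_s.png'%k,vis[0]); cv2.imwrite('pics/mk%s_t.png'%k,vis[1])
def solve(n,ax):
    r=least_squares(lambda p:np.r_[cen(p,ax,'side')-obs['side',n],cen(p,ax,'top')-obs['top',n]],M0+.09*zg-(.08*yg if n=='ptr' else 0),x_scale=.01,diff_step=1e-3)
    d=r.x-M0; print(n,np.round(r.x,4),'gauge',np.round([d@xg*1e3,d@yg*1e3,d@zg*1e3],2),'res',np.round(r.fun,2))
solve('rod',axr); solve('ptr',zg)
E
python3 fit.py 15
```

```text
side rod [312.76033058 169.15702479] 121 model area 143.3649124801159
side ptr [307.75247525 151.53465347] 101 model area 128.21396838873625
top rod [359.7038961  234.72467532] 385 model area 212.38945774151944
top ptr [399.00757576 224.16666667] 132 model area 215.14538111514412
rod [ 0.5463 -0.0696  0.2119] gauge [-4.11  0.31 91.54] res [-0.98 -0.12  0.05  0.77]
ptr [ 0.5692 -0.1473  0.2134] gauge [ -0.31 -80.66  91.11] res [-0.09 -0.01  0.01  0.07]
```

View pics/mk15_s.png

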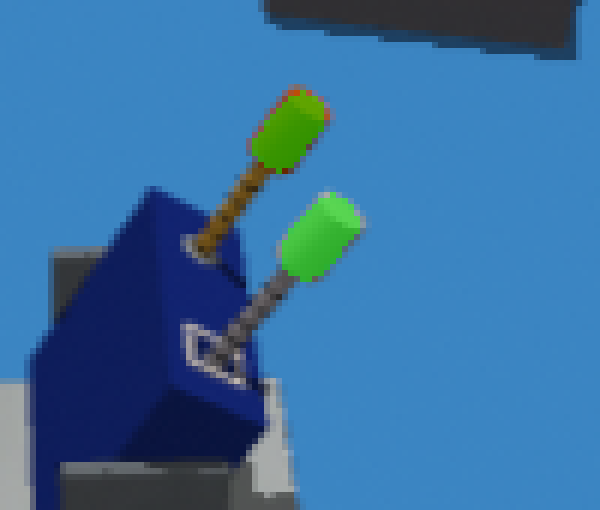

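View pics/mk15_t.png

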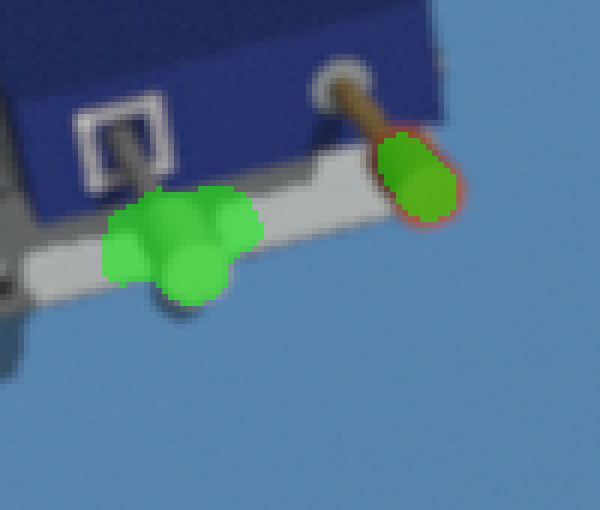

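Run:
```python
from h import *
im,d=get_image('top'); save('top16',im); im2,_=get_image('side'); save('side16',im2)
for c,i in(('top',im),('side',im2)):
    o=cv2.imread('pics/%s0.png'%c)[:,:,::-1]
    df=(abs(o.astype(int)-i).max(2)>60).astype(np.uint8); n,l,st,ce=cv2.connectedComponentsWithStats(df)
    print(c,[(st[k].tolist()) for k in range(1,n) if st[k,4]>15])
print(manip.get_state()['clock'])
```

```text
top [[391, 217, 27, 29, 320], [189, 221, 10, 10, 79], [357, 236, 11, 10, 61], [325, 249, 8, 9, 54], [354, 248, 9, 13, 94], [398, 299, 162, 121, 10066], [229, 307, 136, 113, 4117], [536, 339, 24, 53, 701], [0, 372, 108, 48, 2867], [62, 414, 12, 6, 43]]
side [[372, 0, 45, 108, 2712], [301, 128, 26, 31, 246], [300, 162, 21, 23, 172], [547, 179, 13, 21, 170], [493, 200, 34, 46, 689], [316, 218, 11, 7, 55], [363, 226, 197, 194, 10428], [310, 231, 11, 11, 57], [486, 254, 8, 17, 38], [498, 263, 39, 19, 206], [270, 271, 12, 31, 267], [554, 311, 6, 11, 41], [277, 344, 8, 6, 26]]
22.45
```

View pics/top16.png

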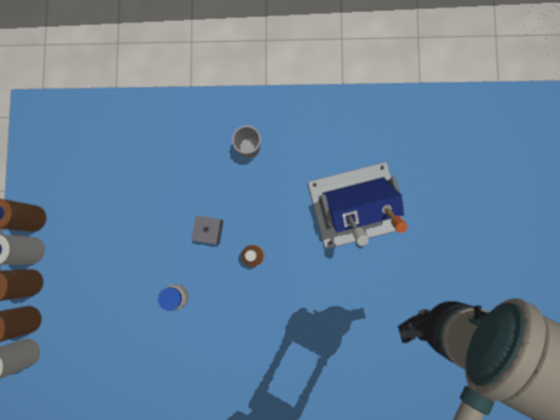

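```bash
python3 -c "
from rig import *
print(sign_off())"
```

```text
the job is handed in; nothing more can be done
None
```

The rod is bottomed in the bore and released, the orange pointer is pushed down to its level, and the job is handed in after about 22.5 s. It reported no verdict.

**Rod:** I gripped its head and tilted it to 30° by laying the stem flat against the back of the block. It then went down the bore in small steps, held the whole time. At about 76 mm depth the axial force rose to 15 N with almost no side force, so I took that as the floor and opened the fingers. The head did not visibly move when I let go.

**Pointer:** I touched the top edge of the rod's head with closed fingertips to get a reference height. I then pushed the pointer along its axis to that height plus about 2.6 mm, because the free rod leans about 3° in its loose bore.

**Last checks:**
- **Level along the bore axis:** the three image estimates put the pointer 0.4 to 1.6 mm below the rod's top. The fingertip readings suggest it is level to within about 0.5 mm. The automatic image fit for the rod was unreliable in the top view, because its mask caught part of the plate.
- **Level in world height:** because the rod leans, the pointer's top is about 2 mm higher than the rod's. I levelled along the block's axis because that is how far the rod stands out.
- **Surroundings:** in the top view the bottles and the beaker had not moved. The arm was clear of everything when I handed in.

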